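# Clamp a camera lens barrel in the V-block of an inspection jig

## Task

Take the black lens barrel with the orange band from its grey cradle and lay it gently in the steel V-block of the inspection jig, centred along the block, its glass end facing the white light panel, and let go of it. Then swing the blue clamp arm all the way down by its red knob, so that its sprung roller presses the barrel onto both faces of the V, and finish while still holding the knob down: the arm springs up again if it is let go. Leave the spare barrel with the green band and everything else on the bench where it is.

Things in the scene. Friction and masses are not known exactly. Their poses are not given: they have to be found in the camera images.
- lens: The barrel to load: black cylinder, diameter 32 mm, length 110 mm, 130 to 250 g, with an orange band 18 mm wide behind the middle. Origin at its middle, on its axis; its y axis runs along it towards the glass end (which has a thin silver ring). It starts lying level in one of two identical grey cradles, its axis 50 mm above the table. It may roll about its own axis.
- lens_glass (a point): Centre of the barrel's blue glass front, 55 mm from the middle along its +y.
- spare_lens: The spare barrel: the same, but with a green band; it lies in the other cradle and must stay there. Origin and axes as for the lens.
- cradle_a: Fixed grey plastic cradle in which the orange-banded barrel starts, 64 x 104 mm. Origin under its middle at table height; its y axis lies along the barrel. Two V-notched supports 20 mm long, centred 40 mm either side of the middle, reach up to 48 mm; between them are 60 mm free for fingers, over a base 12 mm thick.
- cradle_b: The identical cradle that holds the spare barrel. Which cradle stands nearer to the robot varies.
- jig: Fixed jig. Origin at table height below the middle of the V-block; x points away from the robot to the clamp hinge, y along the V to the white light panel (upright, 84 mm high, at y = 87 mm). Base 12 mm thick, x -45 to 165, y -65 to 101 mm. The V-block (45 degree faces) has two halves, each 20 mm long, at y = -40 and +40 mm, 60 mm wide, 48 mm high; the 60 mm between them are free for fingers.
- seat (a point): Where the middle of a fully seated barrel lies: 50 mm above the jig's origin. The barrel then lies along the jig's y axis.
- cheek_near: The V-block's two steel faces on the robot's side (-x). Origin at the jig's origin. With the clamp fully down the barrel presses with 8 to 12 N on them.
- cheek_far: The V-block's two steel faces on the hinge side (+x), likewise.
- clamp (a joint): Angle of the clamp arm: 0 = fully down, arm level, on a firm stop; grows as the arm swings up and away from the robot, to 2.0 rad. Starts at 1.6 to 1.85, leaning back past upright. Light friction keeps it open where it is; below about 0.8 rad it falls by its weight.
- clamp_hinge (a point): The clamp's hinge axis (parallel to the jig's y), 130 mm along the jig's x from its origin and 66 mm above the table. The arm is a blue bar 16 mm wide and 12 mm thick, offset 22 mm from the hinge axis (above it when down), hinged between two brackets 52 mm wide overall.
- clamp_knob: Red drum knob at the arm's end: diameter 26 mm, length 36 mm along the jig's y, origin at its centre. At clamp angle a its centre lies, from the hinge, -175 cos(a) + 22 sin(a) mm along the jig's x and 175 sin(a) + 22 cos(a) mm up. Pinched by its flat ends it turns between the fingers as the arm swings; the arm is narrower. Holding it down takes about 11 N.
- clamp_pad: Sprung white roller, diameter 20 mm, axis along the jig's y, under the arm, 130 mm from the hinge, on a plunger (1.5 N/mm, no preload). Its origin lies on the arm's centre line; the roller's lowest point is 32 mm below. It meets a seated barrel at about 0.08 rad and is pushed in 10 mm when the arm is fully down.
- phone_a: Phone, 150 x 72 x 8 mm, lying flat; bystander.
- phone_b: Another phone of the same kind; bystander.
- spray_can: White spray can, 52 mm across, 150 mm tall, standing; bystander.
- tape_roll: Roll of tape lying flat, 90 mm across, 24 mm high; bystander.
- screwdriver: Screwdriver, 170 mm long, lying; bystander.
- caps_bin: Small open blue bin, 110 x 80 x 35 mm; bystander.
Mind the look-alikes: they are no part of the job. What is shaped like the lens but pink or yellow is not meant.

How it is judged:
By the outcome, as a careful person would: the job done as asked, in the order asked, and still so for the second after the job is handed in, while the arm keeps its last pose, push and grip.
It also fails if it takes over 58 s, if anything falls off the work surface, if the arm or the gripper's body presses on something with over 40 N, if the wrist force passes 120 N, or if a joint passes its speed limit or range.

## Robot

A 6-joint arm with a two-finger parallel gripper is mounted at the origin on the work surface. World frame = base frame: x ahead of the robot, y to its left, z up, the work surface at z = 0. Lengths are in m, angles in rad, forces in N, time in s.
With the tool pointing down it reaches from about 0.3 to 0.75 m from the base axis. Payload 8.5 kg.
Tool frame: the origin (TCP) lies at the very end of the fingers, on their centre line; the grasp point (between the pads) lies manip.grip_point_offset behind it (manip.grip_point_offset is the distance from the TCP to the grasp point, in m); x points along the fingers, y is the direction in which the jaws open and shut, and the axes are right-handed (so a half turn about x gives the same grasp; the last joint's range is limited). The gripper opens to 88 mm and grips with 3 to 60 N. Pads are 18 mm wide; open, the fingers measure 123 mm over their backs; the gripper's body (75 mm by 187 mm) begins 45 mm behind the grasp point.
Start: joints at [1.043, 0.381, 1.297, -0, 1.464, -0.215], TCP at [0.169, 0.523, 0.239] pointing down, gripper open.
Joint ranges: [-3.11, 3.11], [-0.89, 2.33], [0.22, 2.48], [-1.42, 4.56], [0.17, 2.85], [-2.88, 2.88]. Speed limits (rad/s): [2.39, 2.39, 3.14, 3.14, 3.14, 3.14].

## Interface

Orientations are given as a unit quaternion [x, y, z, w].
In Python, from station import manip gives the robot as it stands.
- The arm moves only by the tool step_arm, never from a script. Its argument "steps" is a list that holds one entry, the list of rows, each a list of 7 numbers: the turn, a rotation vector about the world's x, y, z in rad, then the shift along the world's x, y, z in cm, then the finger opening in cm, from 0 to 8.81. A call has exactly 8 rows; each row shifts and turns the commanded pose from where the row before left it; what a row does not reach is not made up. A row lasts 1/8 s, in which the tool goes at most 62.5 mm and 10.7 degrees, less where a joint would pass 70% of its speed; a pose out of reach is approached as far as the arm can. A call with a gripper value outside its range is refused whole. The fingers move at their own pace and stop on an object; "newtons" is the grip in N (left out, the last holds). Time passes only in rows, so rows that do not move let the fingers close, or fill a call up. It gives the time, the measured TCP pose, the force and the opening at its end, in the units of the state.
- manip.state(): the state, without advancing time (a new reading comes with each control period).
- manip.camera(name): name is "scene" or "top" or "wrist"; returns the picture (400x640x3 uint8, red, green, blue); there is no depth.
- manip.calibration(name): a dict with "fx", "fy", "cx", "cy" (pixels), "k1" (the pictures are not rectified: a ray, as slopes to the right and down, at radius r is drawn at 1 + k1 r^2 times it, then the intrinsics apply), "origin" and "orientation" of the camera in the world; the wrist camera has in their place "tool_from_camera" (4x4, takes a point from camera to tool coordinates, whose origin is the TCP and whose axes are the tool frame's). Camera axes: x right, y down, z forward; pixel columns grow to the right and rows downward; lengths in m; the calibration is good to about 2 mm. A picture is of the moment at which its call begins: read the wrist's pose just before it. calibration takes no time and is no camera call.
- manip.finish_job(): hands the job in, once; it reports no verdict.
The state is a dict: "clock": time; "joint_positions": joint angles; "joint_velocities": joint speeds; "effort": joint torques, N m; "tool_pos": TCP position; "tool_rot": TCP orientation; "contact_force": force on the tool from outside, world axes, zero at the start; "moment": the same for the moment, N m; "gripper_width": finger opening in m.
Only numpy, scipy, OpenCV 4.12 (cv2) and the standard library are available. Lean on these libraries where they do the work, as an engineer would, in place of code of your own. Each camera call takes 0.05 s, during which the arm holds its last target.

## Working session

There is one attempt and no reset: what is moved stays moved. The work goes in short steps, Python scripts to look and compute and a tool call to move; the robot and the scene stay as the last step left them, time stands still between calls to the robot, and variables do not carry over. Pictures are saved under pics/ and viewed, and the job is handed in when it is done.

Besides the shell and the picture viewer there is one more tool, called by a JSON object that holds its "name" and its "arguments", one argument or row to a line. step_arm: Moves the arm, as the interface text tells. Its arguments: {"type":"object","properties":{"steps":{"type":"array"},"newtons":{"type":"number"}},"required":["steps"]}

```bash
ls; mkdir -p pics; python3 - <<'E'
from station import manip
import cv2
print(manip.state()); print(manip.grip_point_offset)
for n in ["scene","top","wrist"]:
    im=manip.camera(n); cv2.imwrite(f"pics/{n}0.png",im[:,:,::-1]); print(n,manip.calibration(n))
E
```

```text
pics
{'clock': 0.0, 'joint_positions': array([ 1.04269803e+00,  3.81200555e-01,  1.29828034e+00, -3.67237912e-06,
        1.46359755e+00, -2.15295991e-01]), 'joint_velocities': array([ 0.00012323, -0.00079508, -0.0003642 , -0.00087155,  0.00155426,
        0.00030863]), 'effort': array([ 1.86368889e-04, -4.37942183e+01, -2.24548942e+01,  7.13451253e-02,
        3.54156538e-02, -1.41928963e-04]), 'tool_pos': array([0.16910109, 0.52305495, 0.23812872]), 'tool_rot': array([ 0.10965192,  0.69866543, -0.11063173,  0.69828625]), 'contact_force': array([ 0.40121425, -0.83337705,  0.24681773]), 'moment': array([ 0.01067452, -0.02818169, -0.03055544]), 'gripper_width': 0.08785470824994132}
0.0187
scene {'fx': 386.7761826409116, 'fy': 386.7761826409116, 'cx': 319.68185499627236, 'cy': 204.6965673932901, 'k1': 0.020739847713612827, 'origin': array([ 1.31866436, -0.02759116,  0.76342102]), 'orientation': array([ 0.67336065,  0.61258696, -0.27745356, -0.30715172])}
top {'fx': 388.2806729028275, 'fy': 388.2806729028275, 'cx': 319.4840041914496, 'cy': 199.07037550000265, 'k1': -0.06154049941496089, 'origin': array([0.35127843, 0.06547179, 1.05568359]), 'orientation': array([-0.67877985,  0.72713361, -0.07293422,  0.07221659])}
wrist {'fx': 319.6846022175008, 'fy': 319.6846022175008, 'cx': 320.11873015228457, 'cy': 200.09972123420488, 'k1': -0.05753330878654348, 'tool_from_camera': array([[-8.29659264e-04, -3.24278646e-01,  9.45961242e-01,
        -1.45498750e-01],
       [ 9.99999195e-01,  6.38647612e-04,  1.09598399e-03,
         4.08762566e-04],
       [-9.59540094e-04,  9.45961390e-01,  3.24277855e-01,
        -8.55065077e-02],
       [ 0.00000000e+00,  0.00000000e+00,  0.00000000e+00,
         1.00000000e+00]])}
```

View pics/top0.png

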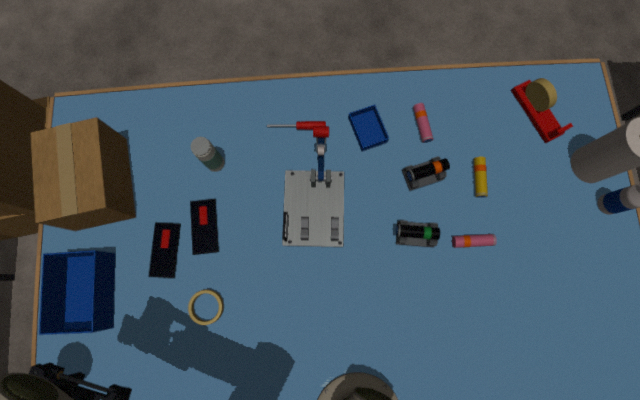

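View pics/scene0.png

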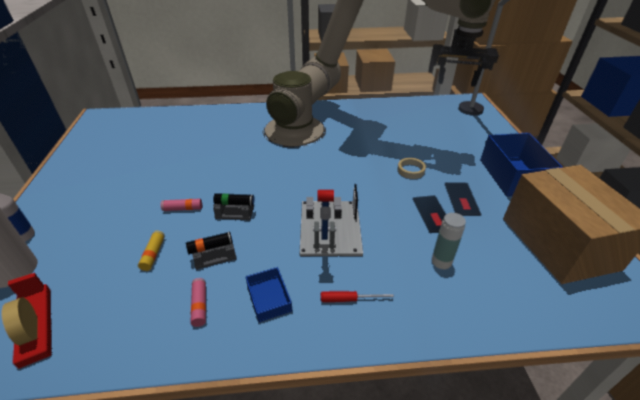

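View pics/wrist0.png

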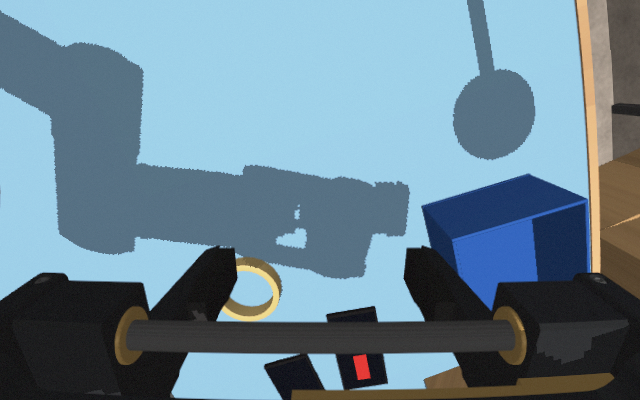

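The top view (robot at bottom) shows these candidates:
- Black barrel with orange band, about (427,172). This fits: black, with an orange band.
- Black barrel with green band, about (418,232). This is the spare.
- Pink barrels at (423,122) and (473,240), and a yellow one at (481,176). These are decoys.

The jig is at about (315,208), with its panel on the left (+y).

I'll confirm with an enlarged crop.

```bash
cat > h.py <<'E'
import numpy as np, cv2
from scipy.spatial.transform import Rotation as R
from station import manip
def cam(name, st=None):
    c=manip.calibration(name)
    if name=="wrist":
        st=st or manip.state()
        T=np.eye(4);T[:3,:3]=R.from_quat(st["tool_rot"]).as_matrix();T[:3,3]=st["tool_pos"]
        T=T@np.array(c["tool_from_camera"])
    else:
        T=np.eye(4);T[:3,:3]=R.from_quat(c["orientation"]).as_matrix();T[:3,3]=c["origin"]
    return c,T
def rays(px,c,T):
    px=np.atleast_2d(px).astype(float)
    d=np.stack([(px[:,0]-c["cx"])/c["fx"],(px[:,1]-c["cy"])/c["fy"]],1)
    u=d.copy()
    for _ in range(20): u=d/(1+c["k1"]*(u**2).sum(1,keepdims=True))
    v=np.c_[u,np.ones(len(u))]@T[:3,:3].T
    return T[:3,3],v
def onz(px,z,c,T):
    o,v=rays(px,c,T); return o+v*((z-o[2])/v[:,2:3])
def proj(P,c,T):
    p=(np.atleast_2d(P)-T[:3,3])@T[:3,:3]; u=p[:,:2]/p[:,2:]
    u=u*(1+c["k1"]*(u**2).sum(1,keepdims=True))
    return u*[c["fx"],c["fy"]]+[c["cx"],c["cy"]]
def tri(p1,C1,p2,C2):
    o1,v1=rays(p1,*C1);o2,v2=rays(p2,*C2);v1=v1[0];v2=v2[0]
    A=np.stack([v1,-v2],1);s=np.linalg.lstsq(A,o2-o1,rcond=None)[0]
    a=o1+v1*s[0];b=o2+v2*s[1];return (a+b)/2,np.linalg.norm(a-b)
E
python3 - <<'E'
import cv2,numpy as np
from h import *
t=cv2.imread("pics/top0.png"); C=cam("top")
a=cv2.resize(t[145:265,270:460],None,fx=4,fy=4,interpolation=cv2.INTER_CUBIC); cv2.imwrite("pics/c1.png",a)
for n,p,z in [("orange lens",(427,172),.05),("green",(418,232),.05),("jig base corners",(286,170),.012),("",(344,170),.012),("",(283,245),.012),("",(344,245),.012),("bin",(368,128),.02),("can",(205,150),.15)]: print(n,onz(p,z,*C).round(3))
E
```

```text
orange lens [[ 0.615 -0.237  0.05 ]]
green [[ 0.456 -0.193  0.05 ]]
jig base corners [[0.658 0.145 0.012]]
 [[ 0.647 -0.017  0.012]]
 [[0.45  0.163 0.012]]
 [[ 0.439 -0.     0.012]]
bin [[ 0.763 -0.094  0.02 ]]
can [[0.683 0.332 0.15 ]]
```

View pics/c1.png

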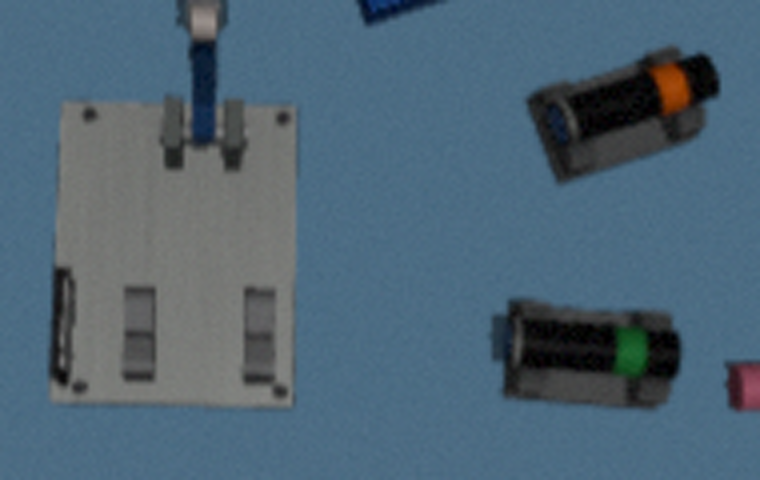

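```bash
python3 - <<'E'
from h import *
C=cam("top"); t=cv2.imread("pics/top0.png")
f=lambda x,y:(270+x/4,145+y/4)
A=onz([f(560,121),f(715,75)],.055,*C);d=A[0]-A[1];print("lens",A,np.linalg.norm(d),np.degrees(np.arctan2(d[1],d[0])))
hsv=cv2.cvtColor(t,cv2.COLOR_BGR2HSV)
m=cv2.inRange(hsv,(5,150,100),(18,255,255));n,l,s,c=cv2.connectedComponentsWithStats(m)
print([(s[i,4],c[i]) for i in range(1,n) if s[i,4]>15])
B=onz([f(137,332),f(259,334)],.048-0.015,*C);print("vblock halves",B,B.mean(0));d=B[0]-B[1];print(np.linalg.norm(d),np.degrees(np.arctan2(d[1],d[0])))
K=onz([f(63,101),f(297,106),f(50,403),f(293,407)],.012,*C);print(K)
# base yaw
for i,j in [(0,1),(2,3)]: d=K[i]-K[j];print(np.linalg.norm(d),np.degrees(np.arctan2(d[1],d[0])))
for i,j in [(0,2),(1,3)]: d=K[i]-K[j];print(np.linalg.norm(d),np.degrees(np.arctan2(d[1],d[0])))
st=manip.state();print(R.from_quat(st["tool_rot"]).as_matrix().round(3))
E
```

```text
lens [[ 0.60795508 -0.18850403  0.055     ]
 [ 0.63279405 -0.29734487  0.055     ]] 0.1116391552218568 102.8555224695201
[(np.int32(56), array([420.67857143, 113.39285714])), (np.int32(67), array([437.6119403 , 166.34328358])), (np.int32(62), array([480.51612903, 167.38709677])), (np.int32(72), array([466.86111111, 240.98611111]))]
vblock halves [[0.48906779 0.10271147 0.033     ]
 [0.48216996 0.02216126 0.033     ]] [0.48561887 0.06243636 0.033     ]
0.08084501602110329 85.10548019230342
[[ 0.6573706   0.14530165  0.012     ]
 [ 0.642347   -0.0173037   0.012     ]
 [ 0.4480067   0.16465537  0.012     ]
 [ 0.43420086  0.00227366  0.012     ]]
0.16329791666073498 84.72125689986338
0.1629675411275401 85.14034842470035
0.21025653815482248 -5.281444016142351
0.20906480215262171 -5.373196119092105
[[-0.001  0.308  0.951]
 [-0.001  0.951 -0.308]
 [-1.    -0.001 -0.   ]]
```

{"name": "step_arm", "arguments": {
  "steps": [
    [[0,0,-0.129,2.8,-4.8,0,8.8],[0,0,-0.129,2.8,-4.8,0,8.8],[0,0,-0.129,2.8,-4.8,0,8.8],[0,0,-0.129,2.8,-4.8,0,8.8],[0,0,-0.129,2.8,-4.8,0,8.8],[0,0,-0.129,2.8,-4.8,0,8.8],[0,0,-0.129,2.8,-4.8,0,8.8],[0,0,-0.129,2.8,-4.8,0,8.8]]
  ],
  "newtons": 20
}}

```text
clock: 1.15
tool_pos: [0.3938, 0.1376, 0.2388]
tool_rot: [0.442, 0.552, -0.442, 0.552]
contact_force: [0.3, 1.2, -0.3]
gripper_width: 0.088
```

{"name": "step_arm", "arguments": {
  "steps": [
    [[0,0,0,2.8,-4.8,0,8.8],[0,0,0,2.8,-4.8,0,8.8],[0,0,0,2.8,-4.8,0,8.8],[0,0,0,2.8,-4.8,0,8.8],[0,0,0,2.8,-4.8,0,8.8],[0,0,0,2.8,-4.8,0,8.8],[0,0,0,2.8,-4.8,0,8.8],[0,0,0,2.8,-4.8,0,8.8]]
  ]
}}

```text
clock: 2.15
tool_pos: [0.6179, -0.2463, 0.2384]
tool_rot: [0.44, 0.553, -0.44, 0.553]
contact_force: [1.1, 1.2, -0.5]
gripper_width: 0.0877
```

```bash
python3 - <<'E'
from h import *
st=manip.state();im=manip.camera("wrist");cv2.imwrite("pics/w1.png",im[:,:,::-1])
print(st["tool_pos"],st["tool_rot"],manip.state()["tool_pos"],st["clock"])
print(R.from_quat(st["tool_rot"]).as_matrix().round(3))
E
```

```text
[ 0.61786072 -0.2463422   0.23842423] [ 0.44048901  0.55333156 -0.44047019  0.55297345] [ 0.61932302 -0.25190806  0.23657302] 2.15
[[-0.     0.975  0.224]
 [ 0.     0.224 -0.975]
 [-1.    -0.    -0.   ]]
```

View pics/w1.png

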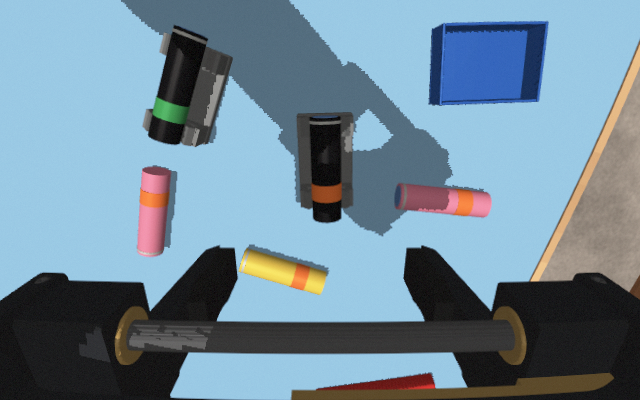

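The wrist picture shows the black barrel with the orange band at about (326,170), silver glass end at the top (326,118). The green spare is at (178,85), and the pink and yellow ones are decoys. The arm was still settling, so I'll shoot again and measure.

```bash
python3 - <<'E'
from h import *
st=manip.state();im=manip.camera("wrist")[:,:,::-1].copy();cv2.imwrite("pics/w2.png",im)
print(st["tool_pos"],manip.state()["tool_pos"],st["joint_velocities"].round(3))
cv2.imwrite("pics/w2c.png",cv2.resize(im[90:250,260:400],None,fx=4,fy=4,interpolation=cv2.INTER_CUBIC)[:600])
E
```

```text
[ 0.61932302 -0.25190806  0.23657302] [ 0.61816412 -0.24911647  0.23631777] [ 0.029 -0.044  0.139  0.002 -0.087  0.063]
```

View pics/w2c.png

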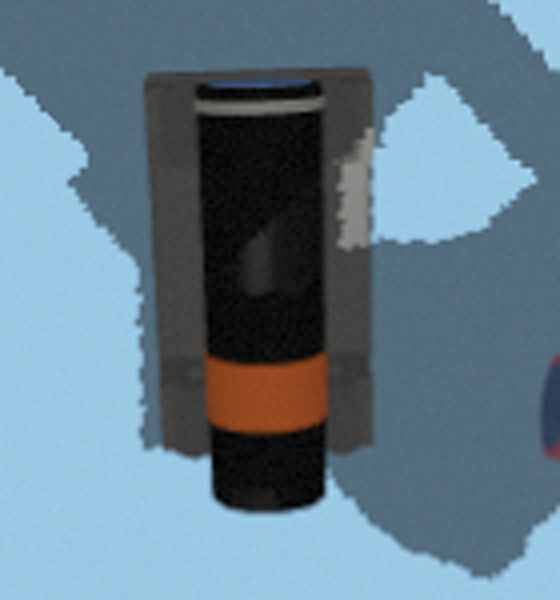

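```bash
python3 - <<'E'
from h import *
st=manip.state();print(st["tool_pos"],st["joint_velocities"].round(3))
C=cam("wrist",st)
im=manip.camera("wrist")[:,:,::-1].copy();cv2.imwrite("pics/w3.png",im)
g=lambda x,y:(260+x/4,90+y/4)
P=onz([g(260,90),g(268,511)],.066,*C);print(P,P.mean(0));d=P[0]-P[1];print(np.linalg.norm(d),np.degrees(np.arctan2(d[1],d[0])))
# axis by tangent planes: edges left/right at two rows -> axis-height
Q=onz([g(197,105),g(323,105),g(212,490),g(326,490)],.05,*C);a=(Q[0]+Q[1])/2;b=(Q[2]+Q[3])/2
d=a-b;print(a,b,np.linalg.norm(Q[0]-Q[1]),np.linalg.norm(Q[2]-Q[3]),np.degrees(np.arctan2(d[1],d[0])))
# cradle corners top z .048
Q=onz([g(147,75),g(370,70),g(163,455),g(372,445)],.048,*C);print(Q,Q.mean(0))
cv2.imwrite("pics/w3c.png",cv2.resize(im[90:250,260:400],None,fx=4,fy=4,interpolation=cv2.INTER_CUBIC)[:600])
im2=manip.camera("top")[:,:,::-1].copy();cv2.imwrite("pics/t3.png",im2)
E
```

```text
[ 0.61816412 -0.24911647  0.23631777] [ 0.051 -0.066  0.104  0.017 -0.017  0.03 ]
[[ 0.60757251 -0.1835147   0.066     ]
 [ 0.63417618 -0.28881706  0.066     ]] [ 0.62087435 -0.23616588  0.066     ]
0.10861097750394273 104.17856059294391
[ 0.60882715 -0.18799676  0.05      ] [ 0.63478566 -0.2888653   0.05      ] 0.03183479502123281 0.03169022728090443 104.43190043301071
[[ 0.57938111 -0.18721814  0.048     ]
 [ 0.63399345 -0.17354014  0.048     ]
 [ 0.60399255 -0.28601     0.048     ]
 [ 0.6597184  -0.27033261  0.048     ]] [ 0.61927138 -0.22927523  0.048     ]
```

View pics/w3c.png

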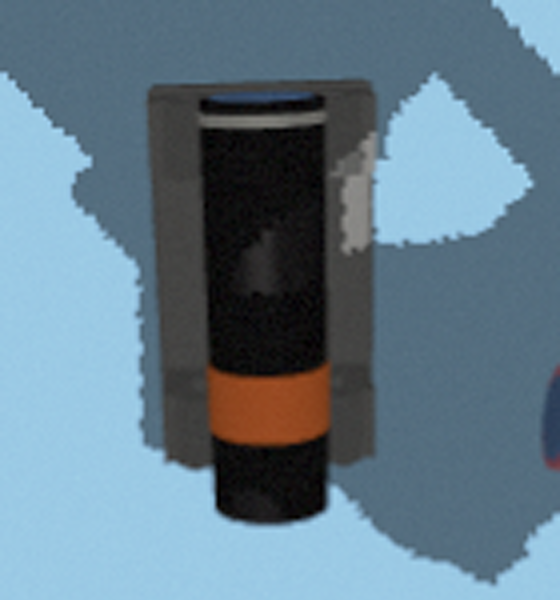

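```bash
python3 - <<'E'
from h import *
st=manip.state();print(st["tool_pos"],st["joint_velocities"].round(3))
s3=dict(st);s3["tool_pos"]=np.array([ 0.61816412,-0.24911647,0.23631777])
C=cam("wrist",s3)
g=lambda x,y:(260+x/4,90+y/4)
P=onz([g(264,102),g(272,523)],.066,*C);print(P,P.mean(0));d=P[0]-P[1];print(np.linalg.norm(d),np.degrees(np.arctan2(d[1],d[0])))
T=cam("top");t=cv2.imread("pics/t3.png")
cv2.imwrite("pics/t3c.png",cv2.resize(t[140:270,270:460],None,fx=4,fy=4,interpolation=cv2.INTER_CUBIC))
print(proj(P,*T),proj(P,*T)*4-[1080,560])
E
```

```text
[ 0.61714148 -0.24516511  0.2376242 ] [ 0.025 -0.039  0.029  0.004 -0.002  0.001]
[[ 0.60900457 -0.18592501  0.066     ]
 [ 0.63616521 -0.2917342   0.066     ]] [ 0.62258489 -0.23882961  0.066     ]
0.10923956837781906 104.39667698526375
[[409.90863167 173.83443808]
 [447.81956311 161.47181028]] [[559.63452668 135.33775233]
 [711.27825244  85.88724112]]
```

View pics/t3c.png

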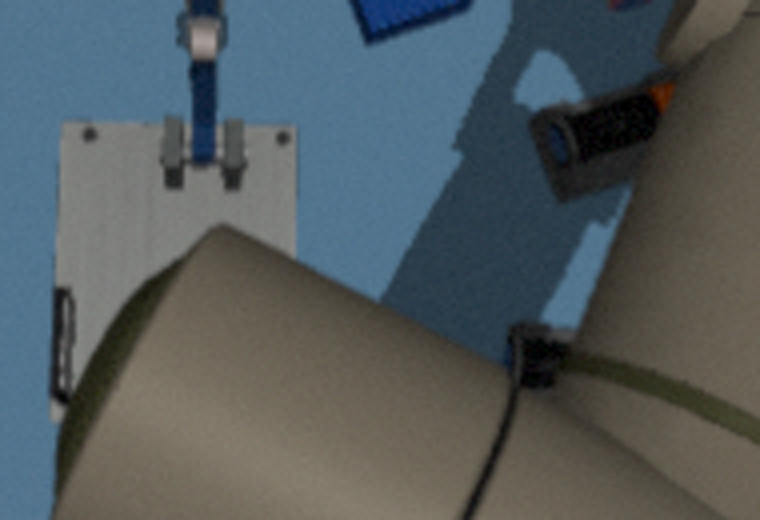

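{"name": "step_arm", "arguments": {
  "steps": [
    [[0,0,0.024,0.5,0.6,-1.5,8.8],[0,0,0,0,0,-2.5,8.8],[0,0,0,0,0,-3,8.8],[0,0,0,0,0,-3,8.8],[0,0,0,0,0,-2.5,8.8],[0,0,0,0,0,-1.5,8.8],[0,0,0,0,0,-1,8.8],[0,0,0,0,0,0,8.8]]
  ]
}}

```text
clock: 3.35
tool_pos: [0.6222, -0.2383, 0.0886]
tool_rot: [0.434, 0.559, -0.434, 0.558]
contact_force: [-0.9, -0.2, -0.5]
gripper_width: 0.0879
```

```bash
python3 - <<'E'
from h import *
st=manip.state();im=manip.camera("wrist");cv2.imwrite("pics/w4.png",im[:,:,::-1])
print(st["tool_pos"],st["joint_velocities"].round(3),st["contact_force"])
print(R.from_quat(st["tool_rot"]).as_matrix().round(3))
s=manip.camera("scene");cv2.imwrite("pics/s4.png",cv2.resize(s[150:300,130:330],None,fx=4,fy=4)[:,:,::-1])
E
```

```text
[ 0.62220318 -0.23832139  0.08857527] [-0.004 -0.015 -0.023  0.001  0.01  -0.002] [-0.88773351 -0.23323776 -0.45111204]
[[-0.     0.969  0.248]
 [ 0.     0.248 -0.969]
 [-1.    -0.    -0.   ]]
```

View pics/w4.png

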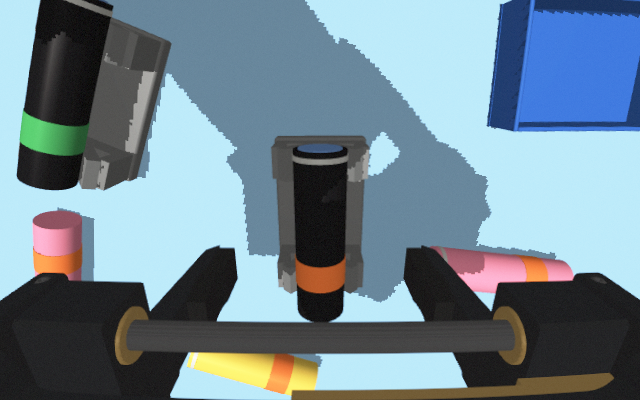

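View pics/s4.png

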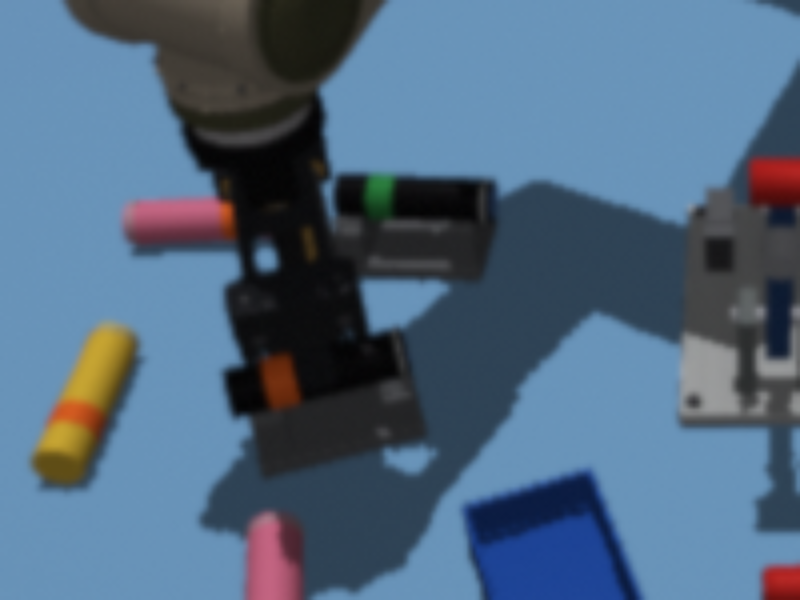

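Barrel lies centred between the fingers (column ~320). Descend and close.

{"name": "step_arm", "arguments": {
  "steps": [
    [[0,0,0,0,0,-1.5,8.8],[0,0,0,0,0,-1.7,8.8],[0,0,0,0,0,-1.5,8.8],[0,0,0,0,0,-1,8.8],[0,0,0,0,0,0,8.8],[0,0,0,0,0,0,5],[0,0,0,0,0,0,4],[0,0,0,0,0,0,4]]
  ]
}}

```text
clock: 4.45
tool_pos: [0.6224, -0.2388, 0.0321]
tool_rot: [0.434, 0.558, -0.434, 0.559]
contact_force: [0.0, 0.0, 0.6]
gripper_width: 0.0603
```

```bash
python3 - <<'E'
from h import *
st=manip.state();im=manip.camera("wrist");cv2.imwrite("pics/w5.png",im[:,:,::-1])
print(st)
E
```

```text
{'clock': 4.45, 'joint_positions': array([-5.43501497e-01,  7.71091668e-01,  1.20537016e+00, -2.34270098e-05,
        1.16449593e+00, -7.93533351e-01]), 'joint_velocities': array([-0.00090096,  0.0007982 ,  0.00374095,  0.00068398,  0.00091276,
        0.00015396]), 'effort': array([-3.88202214e-03, -5.86726749e+01, -1.87218618e+01,  3.96427873e-02,
        6.39341609e-02,  1.98281559e-04]), 'tool_pos': array([ 0.6223666 , -0.23875786,  0.03213063]), 'tool_rot': array([ 0.43376859,  0.55822126, -0.43373135,  0.55866891]), 'contact_force': array([0.02884166, 0.01692489, 0.60625802]), 'moment': array([-0.06938758,  0.03787365,  0.04391758]), 'gripper_width': 0.060266345661532404}
```

View pics/w5.png

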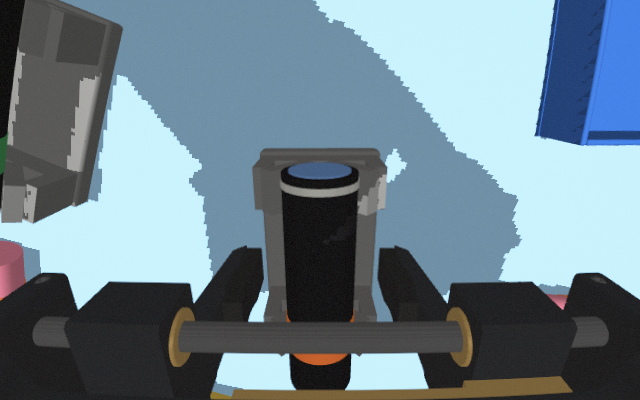

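The wrist view shows the fingers either side of the barrel, which is centred at column 320. They are about 60 mm apart and still closing. I'll close and hold, then lift.

{"name": "step_arm", "arguments": {
  "steps": [
    [[0,0,0,0,0,0,2.4],[0,0,0,0,0,0,2.4],[0,0,0,0,0,0,2.4],[0,0,0,0,0,0,2.4],[0,0,0,0,0,0,2.4],[0,0,0,0,0,0,2.4],[0,0,0,0,0,0,2.4],[0,0,0,0,0,0,2.4]]
  ],
  "newtons": 25
}}

```text
clock: 5.5
tool_pos: [0.6222, -0.2387, 0.0317]
tool_rot: [0.434, 0.558, -0.434, 0.558]
contact_force: [-1.4, -1.2, 0.1]
gripper_width: 0.0309
```

{"name": "step_arm", "arguments": {
  "steps": [
    [[0,0,0,0,0,0.5,2.4],[0,0,0,0,0,1,2.4],[0,0,0,0,0,2,2.4],[0,0,0,0,0,2.5,2.4],[0,0,0,0,0,2.5,2.4],[0,0,0,0,0,2,2.4],[0,0,0,0,0,1.5,2.4],[0,0,0,0,0,0,2.4]]
  ]
}}

```text
clock: 6.5
tool_pos: [0.6226, -0.2389, 0.153]
tool_rot: [0.434, 0.558, -0.434, 0.559]
contact_force: [-0.1, -0.6, -2.0]
gripper_width: 0.0307
```

```bash
python3 - <<'E'
from h import *
st=manip.state();im=manip.camera("wrist");cv2.imwrite("pics/w6.png",im[:,:,::-1])
print(st["tool_pos"],st["joint_velocities"].round(3),st["contact_force"],st["moment"],st["gripper_width"])
print(R.from_quat(st["tool_rot"]).as_matrix().round(3))
E
```

```text
[ 0.62257586 -0.23885581  0.15297268] [-0.001  0.027  0.035 -0.    -0.017  0.001] [-0.05404495 -0.60137333 -1.95480118] [-0.04675507  0.06101287  0.0288919 ] 0.030680733376874707
[[ 0.002  0.969  0.247]
 [-0.001  0.247 -0.969]
 [-1.     0.002  0.002]]
```

View pics/w6.png

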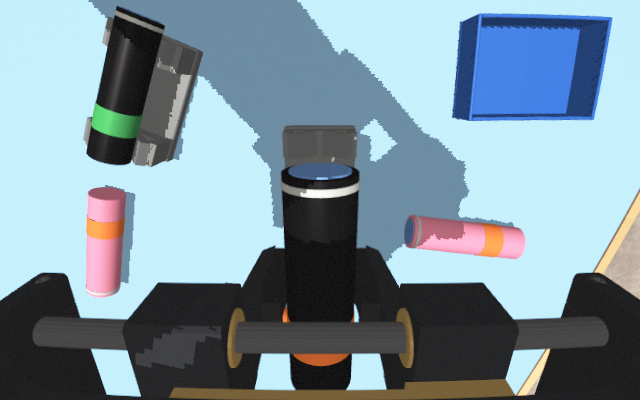

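```bash
python3 - <<'E'
from h import *
c=manip.calibration("wrist");T=np.array(c["tool_from_camera"])
o,v=rays([(320,171),(320,188)],c,T)
for x,i in [(-.0187,0),(-.0187-.016,1)]:
    s=(x-o[0])/v[i,0];print(o+v[i]*s)
E
```

```text
[-0.0187     -0.00033598 -0.05466625]
[-0.0347     -0.00033165 -0.05225627]
```

{"name": "step_arm", "arguments": {
  "steps": [
    [[0,0,-0.0425,-2,1,0,2.4],[0,0,-0.0425,-3.5,2,0,2.4],[0,0,-0.0425,-4,3,0,2.4],[0,0,-0.0425,-3,4.5,0,2.4],[0,0,-0.0425,-1.3,5,0,2.4],[0,0,-0.0425,0,5,0,2.4],[0,0,-0.0425,0,4.5,0,2.4],[0,0,-0.0425,0,3,0,2.4]]
  ]
}}

```text
clock: 7.55
tool_pos: [0.4835, 0.0432, 0.1511]
tool_rot: [-0.522, -0.477, 0.522, -0.477]
contact_force: [-0.2, -0.3, -0.9]
gripper_width: 0.0305
```

{"name": "step_arm", "arguments": {
  "steps": [
    [[0,0,0,0,1.5,0,2.4],[0,0,0,0,0.5,0,2.4],[0,0,0,0,0,0,2.4],[0,0,0,0,0,0,2.4],[0,0,0,0,0,0,2.4],[0,0,0,0,0,0,2.4],[0,0,0,0,0,0,2.4],[0,0,0,0,0,0,2.4]]
  ]
}}

```text
clock: 8.55
tool_pos: [0.4842, 0.0613, 0.1518]
tool_rot: [-0.522, -0.477, 0.522, -0.477]
contact_force: [-0.3, -0.1, -1.6]
gripper_width: 0.0309
```

```bash
python3 - <<'E'
from h import *
st=manip.state();im=manip.camera("wrist");cv2.imwrite("pics/w7.png",im[:,:,::-1])
print(st["tool_pos"],st["joint_velocities"].round(3),st["contact_force"],st["moment"],st["gripper_width"])
print(R.from_quat(st["tool_rot"]).as_matrix().round(3))
s=manip.camera("scene");cv2.imwrite("pics/s7.png",cv2.resize(s[120:270,230:430],None,fx=4,fy=4)[:,:,::-1])
E
```

```text
[0.48422659 0.06126559 0.15175787] [ 0.002 -0.     0.001  0.     0.     0.002] [-0.34102787 -0.14674481 -1.60204479] [-0.0413114   0.06778545 -0.02302415] 0.03093680350065664
[[-0.     0.996 -0.09 ]
 [ 0.    -0.09  -0.996]
 [-1.    -0.     0.   ]]
```

View pics/w7.png

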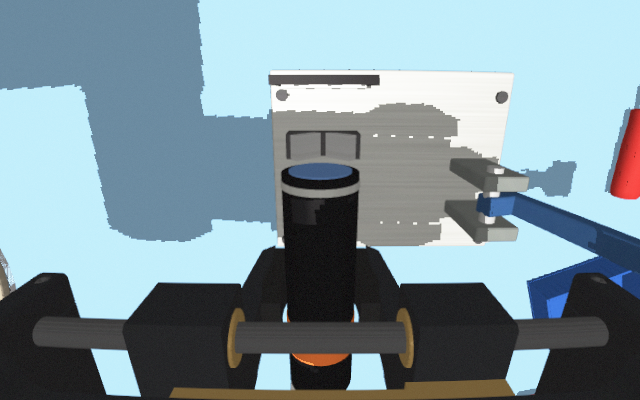

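View pics/s7.png

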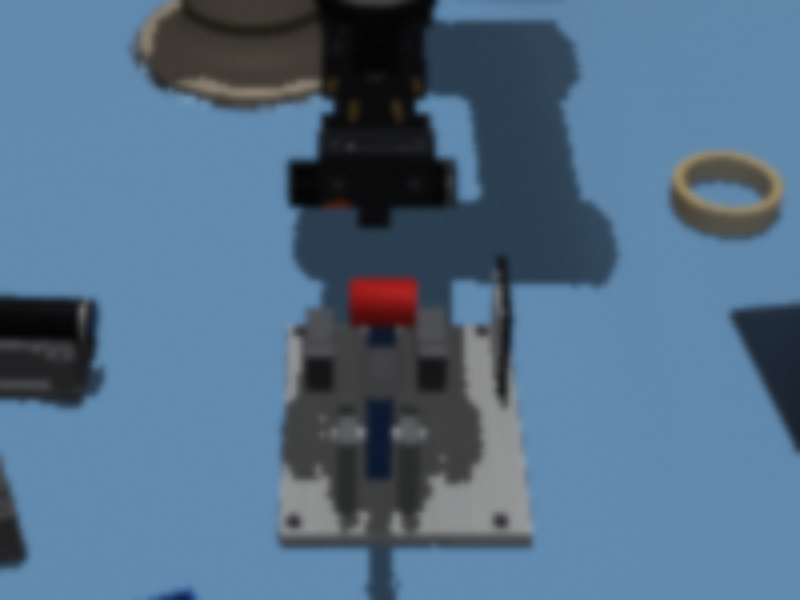

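```bash
python3 - <<'E'
import cv2
im=cv2.imread("pics/w7.png");cv2.imwrite("pics/w7c.png",cv2.resize(im[60:200,260:520],None,fx=3,fy=3,interpolation=cv2.INTER_CUBIC))
E
```

```text
(no output)
```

View pics/w7c.png

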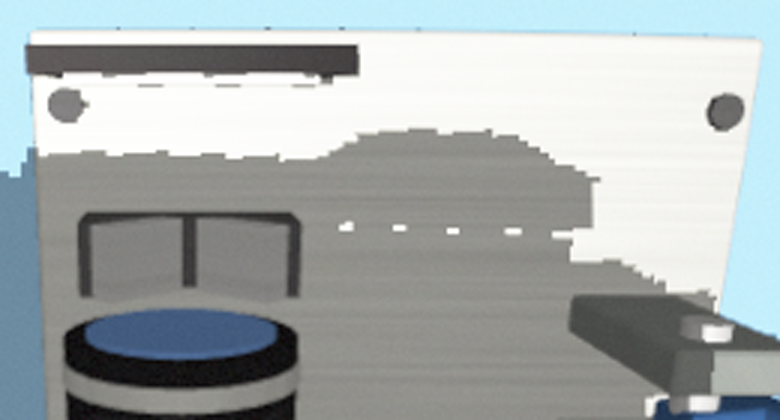

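```bash
python3 - <<'E'
from h import *
st=manip.state();C=cam("wrist",st);g=lambda x,y:(260+x/3,60+y/3)
def ang(a,b):
    d=b-a;return np.degrees(np.arctan2(d[1],d[0]))
K=onz([g(32,31),g(760,38)],.012,*C);print(K,ang(*K))
yw=np.radians(-5.15);X=np.array([np.cos(yw),np.sin(yw)]);Y=np.array([-np.sin(yw),np.cos(yw)])
print("orig from corners",K[0,:2]+.045*X-.101*Y,K[1,:2]-.165*X-.101*Y)
V=onz([g(189.5,218),g(189.5,285)],.029,*C);print(V,ang(V[1],V[0])-90)
F=onz([g(82,213),g(299,213)],.048,*C);print("topfront",F,np.linalg.norm(F[0]-F[1]),ang(*F)," orig:",F.mean(0)[:2]-.05*Y)
print("valley lateral: ",(V.mean(0)[:2]-st["tool_pos"][:2])@X,"tool->orig along x")
E
```

```text
[[0.45164773 0.16710319 0.012     ]
 [0.65724205 0.14910696 0.012     ]] -5.002506017094123
orig from corners [0.48739996 0.06247156] [0.48384203 0.06332565]
[[0.49093481 0.11362068 0.029     ]
 [0.48932503 0.09496526 0.029     ]] -4.931862877134293
topfront [[0.46360379 0.11969047 0.048     ]
 [0.51907003 0.11475748 0.048     ]] 0.055685176527410896 -5.082330749200382  orig: [0.48684874 0.06742582]
valley lateral:  0.002018768047126841 tool->orig along x
```

{"name": "step_arm", "arguments": {
  "steps": [
    [[0,0,0.002,0.2,0.1,-1,2.4],[0,0,0,0,0,-2,2.4],[0,0,0,0,0,-2,2.4],[0,0,0,0,0,-2,2.4],[0,0,0,0,0,-1.5,2.4],[0,0,0,0,0,-1,2.4],[0,0,0,0,0,0,2.4],[0,0,0,0,0,0,2.4]]
  ]
}}

```text
clock: 9.65
tool_pos: [0.4865, 0.0623, 0.0571]
tool_rot: [0.522, 0.477, -0.521, 0.478]
contact_force: [0.9, -0.7, -1.4]
gripper_width: 0.0308
```

```bash
python3 - <<'E'
from h import *
st=manip.state();im=manip.camera("wrist");cv2.imwrite("pics/w8.png",im[:,:,::-1])
print(st["tool_pos"],st["contact_force"],st["moment"],st["gripper_width"])
s=manip.camera("scene");cv2.imwrite("pics/s8.png",cv2.resize(s[150:250,260:390],None,fx=6,fy=6,interpolation=cv2.INTER_CUBIC)[:,:,::-1])
E
```

```text
[0.48652808 0.06230342 0.05709664] [ 0.9004857  -0.73240575 -1.38123925] [-0.01957338  0.08462703  0.00406755] 0.030834648548047582
```

View pics/w8.png

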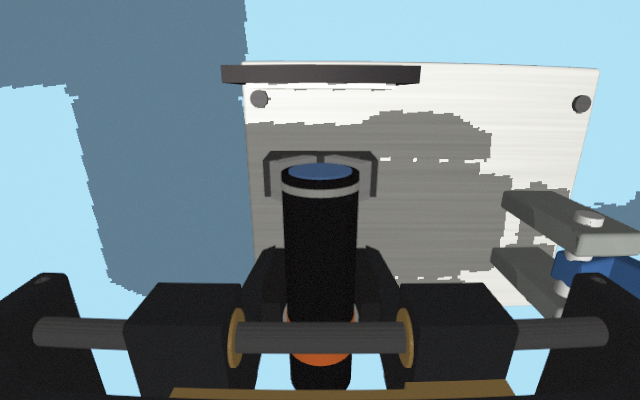

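View pics/s8.png

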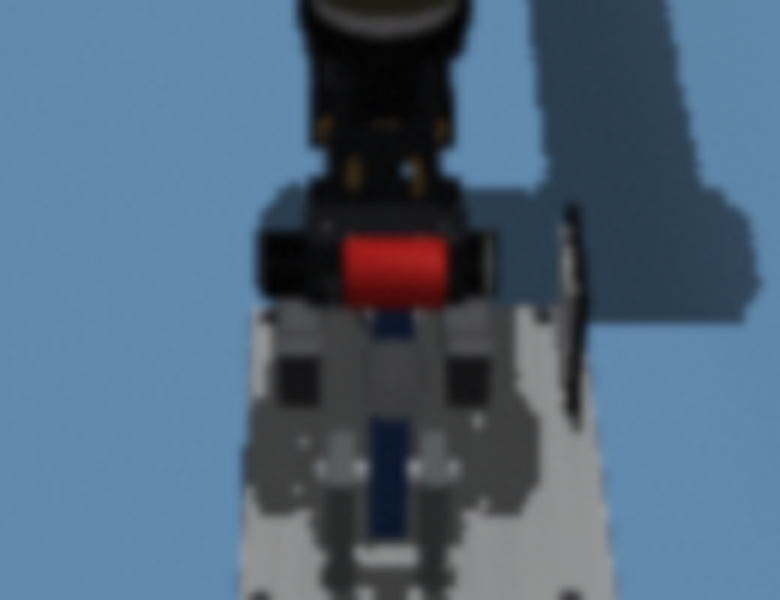

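The barrel is aligned with the V: block edges at columns 265 and 377, barrel centre at about 320. I'll lower slowly.

{"name": "step_arm", "arguments": {
  "steps": [
    [[0,0,0,0,0,-0.6,2.4],[0,0,0,0,0,-0.6,2.4],[0,0,0,0,0,-0.5,2.4],[0,0,0,0,0,-0.4,2.4],[0,0,0,0,0,-0.2,2.4],[0,0,0,0,0,0,2.4],[0,0,0,0,0,0,2.4],[0,0,0,0,0,0,2.4]]
  ]
}}

```text
clock: 10.75
tool_pos: [0.4863, 0.0623, 0.0339]
tool_rot: [0.522, 0.477, -0.521, 0.478]
contact_force: [0.9, -0.1, -1.4]
gripper_width: 0.031
```

```bash
python3 - <<'E'
from h import *
st=manip.state();im=manip.camera("wrist");cv2.imwrite("pics/w9.png",im[:,:,::-1])
print(st["tool_pos"],st["contact_force"],st["moment"],st["gripper_width"])
cv2.imwrite("pics/w9c.png",cv2.resize(im[100:320,200:440],None,fx=2.7,fy=2.7,interpolation=cv2.INTER_CUBIC)[:,:,::-1])
E
```

```text
[0.48628384 0.06229766 0.03387594] [ 0.89636017 -0.05057287 -1.3985973 ] [-0.05084923  0.0588077   0.02445667] 0.030953550079541352
```

View pics/w9c.png

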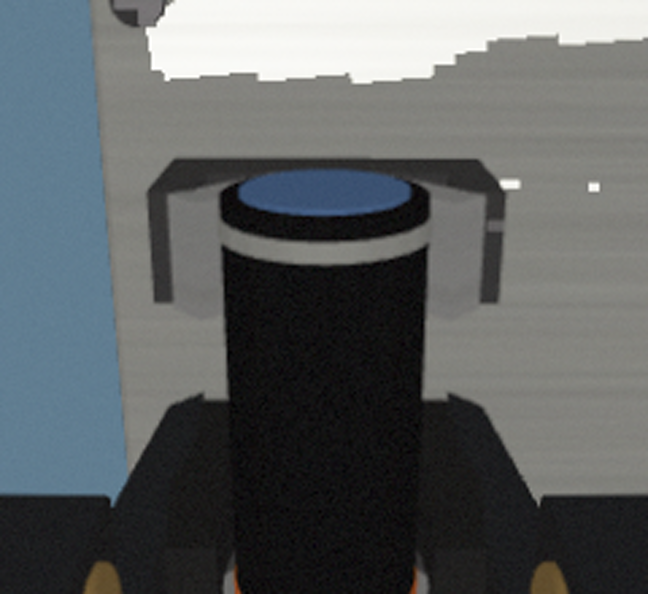

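```bash
python3 - <<'E'
from h import *
st=manip.state();C=cam("wrist",st);g=lambda x,y:(200+x/2.7,100+y/2.7)
yw=np.radians(-5.1);X=np.array([np.cos(yw),np.sin(yw)]);Y=np.array([-np.sin(yw),np.cos(yw)])
def rel(p): d=p[:2]-st["tool_pos"][:2];return (d@X*1000).round(1),(d@Y*1000).round(1)
for n,p,z in [("blockL top front",g(149,190),.048),("blockR",g(505,192),.048),("blockbottom front",g(172,160),.012),("bb R",g(482,160),.012),("back L",g(153,302),.048),("back R",g(499,302),.048),("glass",g(324,192),.0526),("glass low rim", g(324,241),.0686)]:
    print(n,rel(onz(p,z,*C)[0]))
E
```

```text
blockL top front (np.float64(-28.0), np.float64(53.7))
blockR (np.float64(27.7), np.float64(53.4))
blockbottom front (np.float64(-30.6), np.float64(51.0))
bb R (np.float64(30.5), np.float64(51.1))
back L (np.float64(-28.5), np.float64(34.9))
back R (np.float64(28.0), np.float64(35.0))
glass (np.float64(-0.6), np.float64(54.5))
glass low rim (np.float64(-0.6), np.float64(51.6))
```

{"name": "step_arm", "arguments": {
  "steps": [
    [[0,0,0,0.05,0.1,0,2.4],[0,0,0,0,0,-0.05,2.4],[0,0,0,0,0,-0.05,2.4],[0,0,0,0,0,-0.05,2.4],[0,0,0,0,0,-0.05,2.4],[0,0,0,0,0,-0.03,2.4],[0,0,0,0,0,0,2.4],[0,0,0,0,0,0,2.4]]
  ]
}}

```text
clock: 11.8
tool_pos: [0.4867, 0.0633, 0.0319]
tool_rot: [0.522, 0.477, -0.521, 0.478]
contact_force: [-2.5, 0.6, 6.5]
gripper_width: 0.0309
```

```bash
python3 - <<'E'
from h import *
st=manip.state()
print(st["tool_pos"],st["contact_force"],st["moment"],st["gripper_width"])
E
```

```text
[0.48673512 0.06328779 0.03185162] [-2.51452488  0.6037006   6.52146191] [-0.07400679  0.33514177  0.03342417] 0.030934699644895067
```

{"name": "step_arm", "arguments": {
  "steps": [
    [[0,0,0,-0.03,0,0,2.4],[0,0,0,0,0,0,2.4],[0,0,0,0,0,0,3.4],[0,0,0,0,0,0,4],[0,0,0,0,0,0,5],[0,0,0,0,0,0,6],[0,0,0,0,0,0,6],[0,0,0,0,0,0,6]]
  ]
}}

```text
clock: 12.8
tool_pos: [0.4865, 0.0633, 0.0314]
tool_rot: [0.522, 0.478, -0.522, 0.478]
contact_force: [0.1, -0.2, -0.6]
gripper_width: 0.0601
```

```bash
python3 - <<'E'
from h import *
st=manip.state();im=manip.camera("wrist");cv2.imwrite("pics/w10.png",im[:,:,::-1])
print(st["tool_pos"],st["contact_force"],st["moment"],st["gripper_width"])
cv2.imwrite("pics/w10c.png",cv2.resize(im[100:320,200:440],None,fx=2.7,fy=2.7,interpolation=cv2.INTER_CUBIC)[:,:,::-1])
E
```

```text
[0.48645113 0.06328897 0.03144139] [ 0.05751783 -0.2001427  -0.6367349 ] [-0.10763191  0.04080189  0.02362907] 0.06007697729337853
```

View pics/w10c.png

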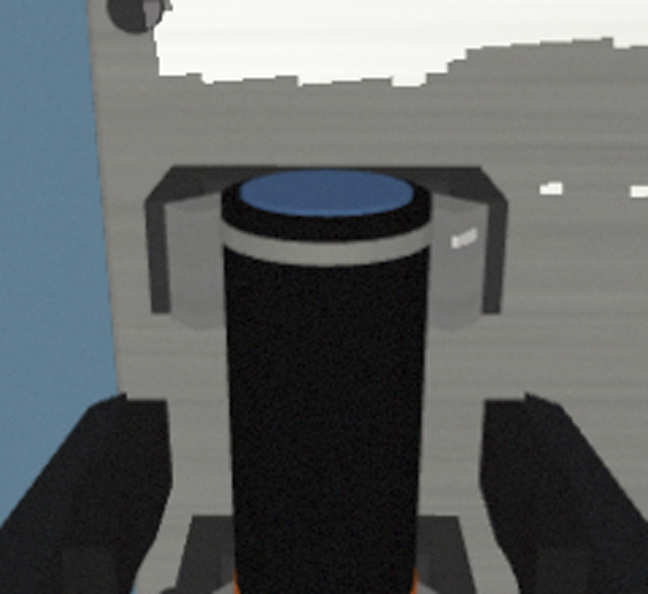

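The barrel rests in the V and is free. I'll retreat upward and back, then check the centring.

{"name": "step_arm", "arguments": {
  "steps": [
    [[0,0,0,0,0,1,6],[0,0,0,0,0,2,6],[0,0,0,0,0,3,6],[0,0,0,-0.5,0,3,6],[0,0,0,-1,0,4,6],[0,0,0,-1,0,3,6],[0,0,0,-0.5,0,2,6],[0,0,0,0,0,0,6]]
  ]
}}

```text
clock: 13.85
tool_pos: [0.4566, 0.0633, 0.213]
tool_rot: [0.522, 0.477, -0.521, 0.478]
contact_force: [-0.6, 0.8, 0.1]
gripper_width: 0.0596
```

{"name": "step_arm", "arguments": {
  "steps": [
    [[0,0,0,0,0,0,6],[0,0,0,0,0,0,6],[0,0,0,0,0,0,6],[0,0,0,0,0,0,6],[0,0,0,0,0,0,6],[0,0,0,0,0,0,6],[0,0,0,0,0,0,6],[0,0,0,0,0,0,6]]
  ]
}}

```text
clock: 14.85
tool_pos: [0.4564, 0.0633, 0.2114]
tool_rot: [-0.522, -0.478, 0.522, -0.478]
contact_force: [0.5, 0.2, -0.2]
gripper_width: 0.06
```

```bash
python3 - <<'E'
from h import *
st=manip.state();im=manip.camera("wrist");cv2.imwrite("pics/w11.png",im[:,:,::-1])
print(st["tool_pos"],st["tool_rot"],st["contact_force"],st["joint_positions"])
cv2.imwrite("pics/w11c.png",cv2.resize(im[60:260,230:500],None,fx=2.9,fy=2.9,interpolation=cv2.INTER_CUBIC)[:,:,::-1])
s=manip.camera("scene");cv2.imwrite("pics/s11f.png",s[:,:,::-1]);cv2.imwrite("pics/s11.png",cv2.resize(s[150:270,260:390],None,fx=5,fy=5,interpolation=cv2.INTER_CUBIC)[:,:,::-1])
E
```

```text
[0.45642357 0.06330374 0.21144228] [-0.52151522 -0.47751787  0.52151892 -0.47751081] [ 0.52043822  0.23829986 -0.17898756] [-1.20028425e-01  2.49510825e-01  1.57914148e+00  2.62123442e-06
  1.31295134e+00 -3.19951976e-02]
```

View pics/w11c.png

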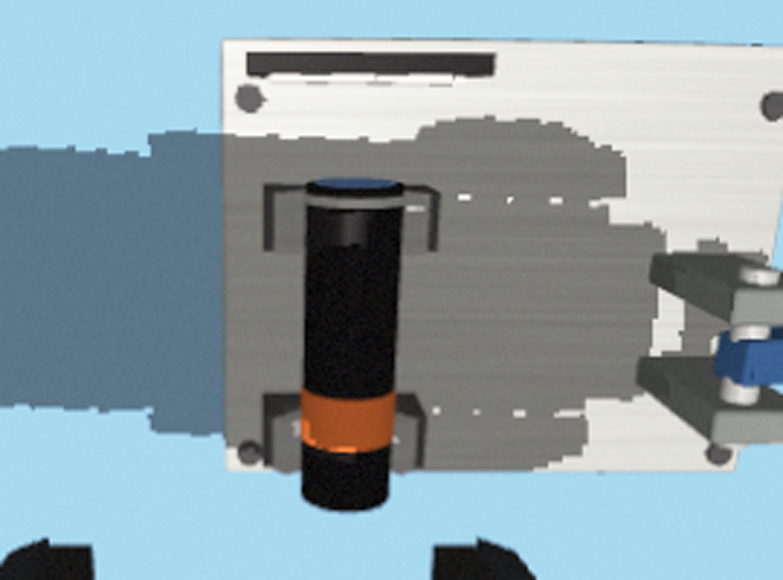

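View pics/s11.png

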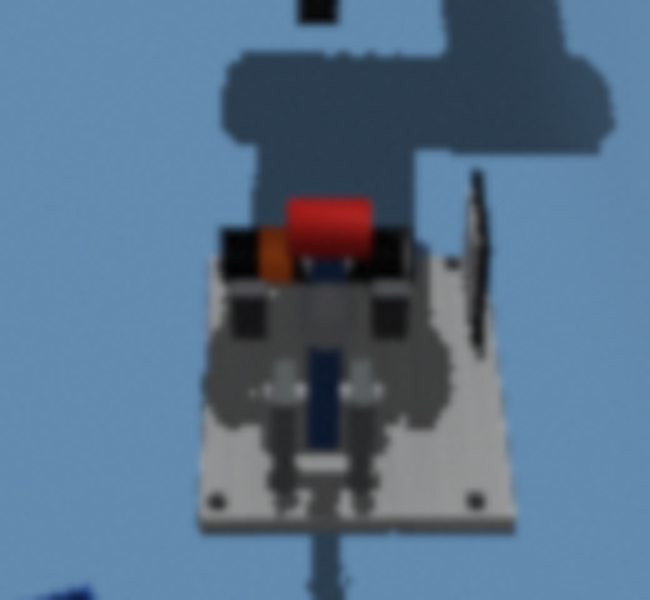

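```bash
python3 - <<'E'
from h import *
st=manip.state();C=cam("wrist",st);g=lambda x,y:(230+x/2.9,60+y/2.9)
yw=np.radians(-5.1);X=np.array([np.cos(yw),np.sin(yw)]);Y=np.array([-np.sin(yw),np.cos(yw)])
O=np.array([.4862,.0633])
def rel(p): d=p[:2]-O;return (d@X*1000).round(1),(d@Y*1000).round(1)
for n,p,z in [("F half front L bottom",g(265,185),.012),("F half back L y30",g(264,250),.048),("F back R",g(437,250),.048),("R half back L y-50",g(265,465),.048),("R back R",g(425,467),.048),("R half front bottom y-30?",g(265,394),.012),
 ("lens front top",g(355,195),.066),("lens back top",g(345,510),.066),("band front",g(349,390),.066),("band back",g(345,450),.066),("base R back",g(736,470),.012),("base L back",g(226,470),.012),("base L front",g(223,40),.012)]:
    print(n,rel(onz(p,z,*C)[0]))
im=manip.camera("top");cv2.imwrite("pics/t11.png",cv2.resize(im[140:270,270:460],None,fx=4,fy=4,interpolation=cv2.INTER_CUBIC)[:,:,::-1])
w=cv2.imread("pics/w11.png");cv2.imwrite("pics/w11d.png",cv2.resize(w[110:250,305:395],None,fx=4,fy=4,interpolation=cv2.INTER_CUBIC))
E
```

```text
F half front L bottom (np.float64(-28.9), np.float64(50.0))
F half back L y30 (np.float64(-29.3), np.float64(32.1))
F back R (np.float64(28.5), np.float64(32.4))
R half back L y-50 (np.float64(-28.7), np.float64(-45.3))
R back R (np.float64(29.0), np.float64(-46.0))
R half front bottom y-30? (np.float64(-28.7), np.float64(-30.2))
lens front top (np.float64(-1.3), np.float64(52.2))
lens back top (np.float64(-1.1), np.float64(-54.6))
band front (np.float64(-1.2), np.float64(-11.1))
band back (np.float64(-1.9), np.float64(-32.3))
base R back (np.float64(164.3), np.float64(-62.5))
base L back (np.float64(-44.3), np.float64(-62.4))
base L front (np.float64(-43.7), np.float64(99.9))
```

View pics/t11.png

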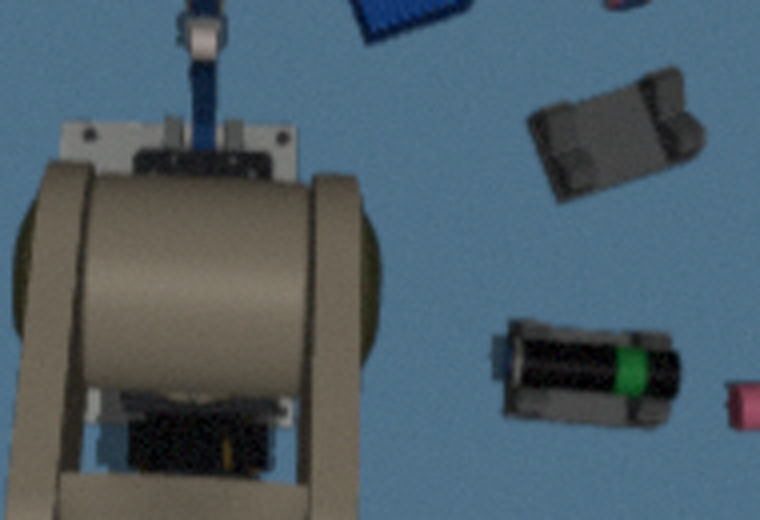

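View pics/w11d.png

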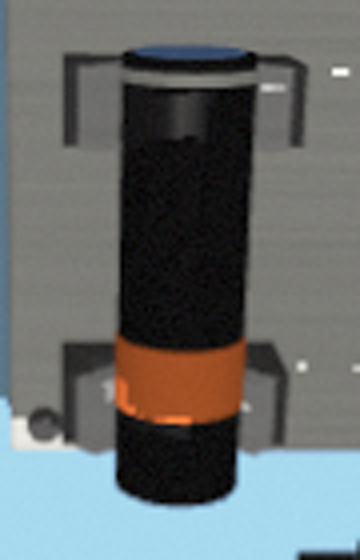

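The cameras disagree by 2–3 mm on the axial centring. I'll look with the camera straight above the seat, where height errors cancel.

{"name": "step_arm", "arguments": {
  "steps": [
    [[0,0,0,0,-1.5,0,6],[0,0,0,0,-2.5,0,6],[0,0,0,0,-2.5,0,6],[0,0,0,0,-1.5,0,6],[0,0,0,0,-0.5,0,6],[0,0,0,0,0,0,6],[0,0,0,0,0,0,6],[0,0,0,0,0,0,6]]
  ]
}}

```text
clock: 16.0
tool_pos: [0.4564, -0.0212, 0.2115]
tool_rot: [0.521, 0.478, -0.521, 0.478]
contact_force: [0.8, -0.4, 0.4]
gripper_width: 0.06
```

```bash
python3 - <<'E'
from h import *
st=manip.state();im=manip.camera("wrist");cv2.imwrite("pics/w12.png",im[:,:,::-1])
print(st["tool_pos"],st["joint_velocities"].round(3))
C=cam("wrist",st);print(C[1][:3,3],proj([[.4862,.0633,.05],[.4862+.0055*.9,.1183,.066]],*C))
s=manip.camera("scene");cv2.imwrite("pics/s12.png",s[:,:,::-1])
E
```

```text
[ 0.45643798 -0.02122606  0.21147572] [-0.003  0.     0.     0.001 -0.    -0.002]
[0.46330807 0.0638773  0.35698047] [[345.13558086  89.93206362]
 [348.24035556  19.89388536]]
```

View pics/w12.png

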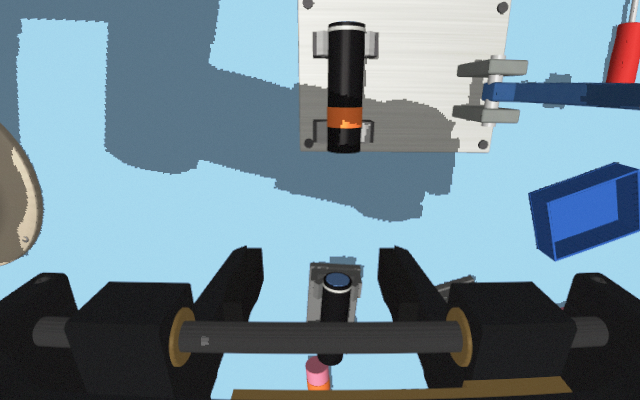

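```bash
python3 - <<'E'
import cv2
w=cv2.imread("pics/w12.png");cv2.imwrite("pics/w12c.png",cv2.resize(w[10:165,290:400],None,fx=3.8,fy=3.8,interpolation=cv2.INTER_CUBIC))
E
```

```text
(no output)
```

View pics/w12c.png

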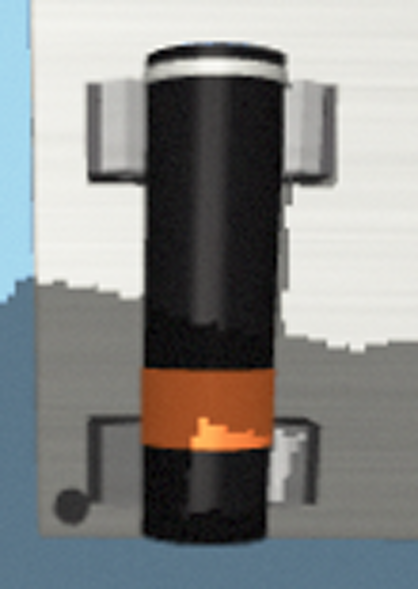

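```bash
python3 - <<'E'
from h import *
st=manip.state();C=cam("wrist",st);g=lambda x,y:(290+x/3.8,10+y/3.8)
yw=np.radians(-5.1);X=np.array([np.cos(yw),np.sin(yw)]);Y=np.array([-np.sin(yw),np.cos(yw)])
O=np.array([.4862,.0633])
def rel(p): d=p[:2]-O;return (d@X*1000).round(1),(d@Y*1000).round(1)
for n,p,z in [("F front L",g(88,83),.048),("F front R",g(337,84),.048),("F back L",g(90,179),.048),("R back L",g(91,502),.048),("R back R",g(318,502),.048),("R front L",g(91,427),.048),
 ("lens front top",g(216,49),.066),("lens back top",g(207,542),.066),("lens L/R",g(143,300),.055),("",g(276,300),.055)]:
    print(n,*[rel(onz(p,zz,*C)[0]) for zz in (z,z-.008)])
E
```

```text
F front L (np.float64(-29.1), np.float64(48.8)) (np.float64(-29.2), np.float64(50.1))
F front R (np.float64(28.5), np.float64(49.0)) (np.float64(29.9), np.float64(50.3))
F back L (np.float64(-28.7), np.float64(27.9)) (np.float64(-28.8), np.float64(28.7))
R back L (np.float64(-28.7), np.float64(-48.3)) (np.float64(-28.8), np.float64(-49.5))
R back R (np.float64(29.0), np.float64(-48.0)) (np.float64(30.3), np.float64(-49.2))
R front L (np.float64(-28.6), np.float64(-29.6)) (np.float64(-28.8), np.float64(-30.3))
lens front top (np.float64(-1.0), np.float64(52.8)) (np.float64(-0.4), np.float64(54.3))
lens back top (np.float64(-0.4), np.float64(-55.1)) (np.float64(0.3), np.float64(-56.6))
lens L/R (np.float64(-16.1), np.float64(0.6)) (np.float64(-15.9), np.float64(0.6))
 (np.float64(15.4), np.float64(0.8)) (np.float64(16.4), np.float64(0.8))
```

The barrel's middle reads 1.5 mm behind the block's centre along the V, and 0 mm off across it, which is acceptable. Next is the clamp angle, from the red knob.

```bash
python3 - <<'E'
from h import *
O=np.array([.4863,.0637,0]);yw=np.radians(-5.1);X=np.array([np.cos(yw),np.sin(yw),0])
kn=lambda a:O+X*(.130-.175*np.cos(a)+.022*np.sin(a))+np.array([0,0,.066+.175*np.sin(a)+.022*np.cos(a)])
pts={}
for n,f,roi in [("scene","pics/s12.png",(300,180,345,215)),("top","pics/top0.png",(311,120,331,140)),]:
    im=cv2.imread(f);h=cv2.cvtColor(im,cv2.COLOR_BGR2HSV)
    m=cv2.inRange(h,(0,140,60),(8,255,255))|cv2.inRange(h,(172,140,60),(180,255,255))
    k=np.zeros_like(m);k[roi[1]:roi[3],roi[0]:roi[2]]=255;m&=k
    x,y,w,hh=cv2.boundingRect(m);mm=cv2.moments(m,True);c=(mm['m10']/mm['m00'],mm['m01']/mm['m00']);print(n,(x,y,w,hh),c,mm['m00']);pts[n]=c
    C=cam(n)
    for a in np.arange(1.55,1.9,.05): print(round(a,2),proj(kn(a),*C).round(1),kn(a).round(3))
print(tri(pts["scene"],cam("scene"),pts["top"],cam("top")))
E
```

```text
scene (311, 190, 24, 16) (324.3181818181818, 195.26262626262627) 198.0
1.55 [[324.6 178. ]] [0.634 0.051 0.241]
1.6 [[324.7 180.8]] [0.643 0.05  0.24 ]
1.65 [[324.7 183.8]] [0.651 0.049 0.239]
1.7 [[324.8 186.9]] [0.66  0.048 0.237]
1.75 [[324.8 190.2]] [0.668 0.047 0.234]
1.8 [[324.9 193.7]] [0.677 0.047 0.231]
1.85 [[324.9 197.3]] [0.685 0.046 0.228]
top (311, 121, 18, 16) (319.36032388663966, 128.75708502024293) 247.0
1.55 [[319.7 148.7]] [0.634 0.051 0.241]
1.6 [[319.8 145.1]] [0.643 0.05  0.24 ]
1.65 [[319.9 141.7]] [0.651 0.049 0.239]
1.7 [[320.  138.3]] [0.66  0.048 0.237]
1.75 [[320.1 135.2]] [0.668 0.047 0.234]
1.8 [[320.2 132.1]] [0.677 0.047 0.231]
1.85 [[320.2 129.3]] [0.685 0.046 0.228]
(array([0.68406169, 0.04635636, 0.23313761]), np.float64(0.0032717317572388553))
```

```bash
python3 - <<'E'
import cv2
a=cv2.imread("pics/top0.png");b=cv2.imread("pics/s12.png")
import numpy as np
A=cv2.resize(a[105:200,280:360],None,fx=5,fy=5,interpolation=cv2.INTER_CUBIC);B=cv2.resize(b[170:265,290:365],None,fx=5,fy=5,interpolation=cv2.INTER_CUBIC)
cv2.imwrite("pics/k.png",np.hstack([A,B]))
E
```

```text
(no output)
```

View pics/k.png

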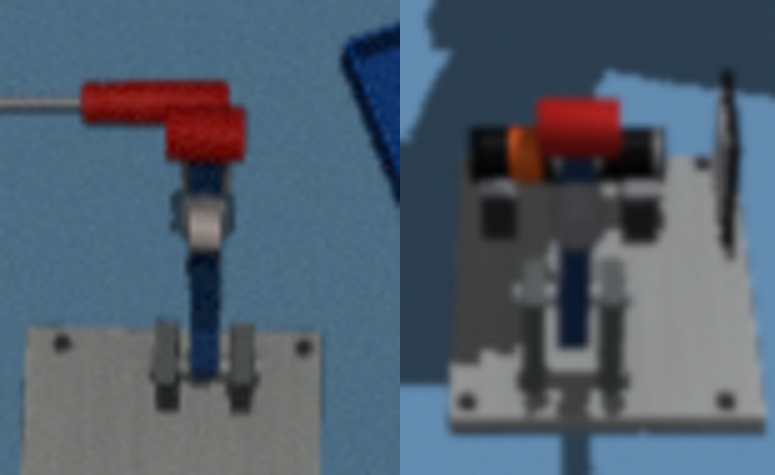

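Clamp angle is about 1.81, so the knob is at about (0.679, 0.0465, 0.230). I'll move above it with the jaws along the jig's y.

{"name": "step_arm", "arguments": {
  "steps": [
    [[0,0,0.16,0,0,2,8.8],[0,0,0.16,0,0,3,8.8],[0,0,0.16,1,0,2.5,8.8],[0,0,0.16,2.5,1,1,8.8],[0,0,0.16,3,1,0,8.8],[0,0,0.16,3,1,0,8.8],[0,0,0.16,3,1,0,8.8],[0,0,0.16,3,1,0,8.8]]
  ]
}}

```text
clock: 17.1
tool_pos: [0.6124, 0.0289, 0.2963]
tool_rot: [0.131, 0.695, -0.131, 0.695]
contact_force: [-0.2, -0.3, 0.1]
gripper_width: 0.0878
```

{"name": "step_arm", "arguments": {
  "steps": [
    [[0,0,0.15,3,1,0,8.8],[0,0,0.141,2,0.5,0,8.8],[0,0,0,1.3,0.27,0,8.8],[0,0,0,0.5,0,0,8.8],[0,0,0,0,0,0,8.8],[0,0,0,0,0,0,8.8],[0,0,0,0,0,0,8.8],[0,0,0,0,0,0,8.8]]
  ]
}}

```text
clock: 18.1
tool_pos: [0.6793, 0.046, 0.2967]
tool_rot: [0.031, 0.706, -0.031, 0.706]
contact_force: [0.1, -0.1, 0.1]
gripper_width: 0.088
```

```bash
python3 - <<'E'
from h import *
st=manip.state();im=manip.camera("wrist");cv2.imwrite("pics/w13.png",im[:,:,::-1])
print(st["tool_pos"],st["joint_velocities"].round(3),st["contact_force"],st["joint_positions"])
print(R.from_quat(st["tool_rot"]).as_matrix().round(3))
s=manip.camera("scene");cv2.imwrite("pics/s13.png",s[:,:,::-1])
E
```

```text
[0.67925948 0.04596309 0.29665883] [-0.     0.002 -0.003 -0.     0.001 -0.001] [ 0.09081328 -0.08981071  0.09767916] [-1.05897173e-01  6.05691406e-01  7.47734498e-01  1.18949091e-05
  1.78796518e+00 -1.58884873e+00]
[[ 0.     0.088  0.996]
 [-0.     0.996 -0.088]
 [-1.     0.     0.   ]]
```

View pics/w13.png

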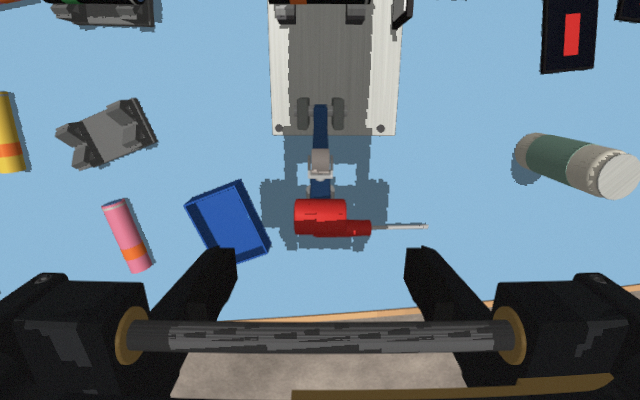

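View pics/s13.png

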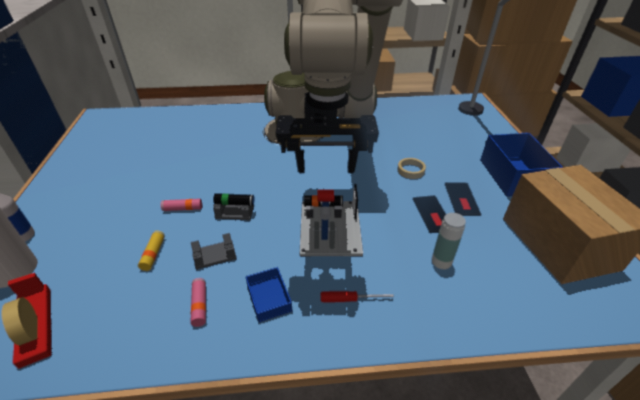

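Wrist view: knob at (321,216), on the fingers' centre line, with the screwdriver handle on the table behind it. I'll refine the clamp angle.

```bash
python3 - <<'E'
from h import *
st=manip.state();C=cam("wrist",st)
O=np.array([.4863,.0637,0]);yw=np.radians(-5.1);X=np.array([np.cos(yw),np.sin(yw),0])
kn=lambda a:O+X*(.130-.175*np.cos(a)+.022*np.sin(a))+np.array([0,0,.066+.175*np.sin(a)+.022*np.cos(a)])
for a in np.arange(1.6,1.9,.05): print(round(a,2),proj(kn(a),*C).round(1),kn(a).round(4))
im=cv2.imread("pics/w13.png");cv2.imwrite("pics/w13c.png",cv2.resize(im[90:260,270:400],None,fx=3.5,fy=3.5,interpolation=cv2.INTER_CUBIC))
E
```

```text
1.6 [[319.8 170. ]] [0.6428 0.0497 0.2403]
1.65 [[319.8 182.3]] [0.6514 0.049  0.2387]
1.7 [[319.8 193.7]] [0.66   0.0482 0.2367]
1.75 [[319.7 204.3]] [0.6684 0.0474 0.2343]
1.8 [[319.7 214.1]] [0.6767 0.0467 0.2314]
1.85 [[319.7 223. ]] [0.6849 0.046  0.2282]
```

View pics/w13c.png

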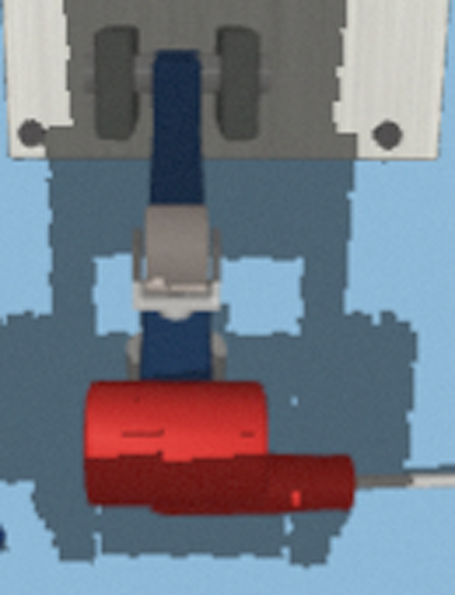

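{"name": "step_arm", "arguments": {
  "steps": [
    [[0,0,0,0,0,-1,8.8],[0,0,0,0,0,-2,8.8],[0,0,0,0,0,-2,8.8],[0,0,0,0,0.05,-1.5,8.8],[0,0,0,0,0,-1.2,8],[0,0,0,0,0,-0.8,7],[0,0,0,0,0,0,6],[0,0,0,0,0,0,5]]
  ],
  "newtons": 20
}}

```text
clock: 19.2
tool_pos: [0.6796, 0.0465, 0.2121]
tool_rot: [0.031, 0.706, -0.031, 0.707]
contact_force: [0.0, -0.1, 0.2]
gripper_width: 0.0521
```

```bash
python3 - <<'E'
from h import *
st=manip.state();im=manip.camera("wrist");cv2.imwrite("pics/w14.png",im[:,:,::-1])
print(st["tool_pos"],st["contact_force"],st["gripper_width"])
E
```

```text
[0.67964915 0.0464513  0.2120856 ] [ 0.02424069 -0.10135428  0.23509374] 0.05209371269848933
```

View pics/w14.png

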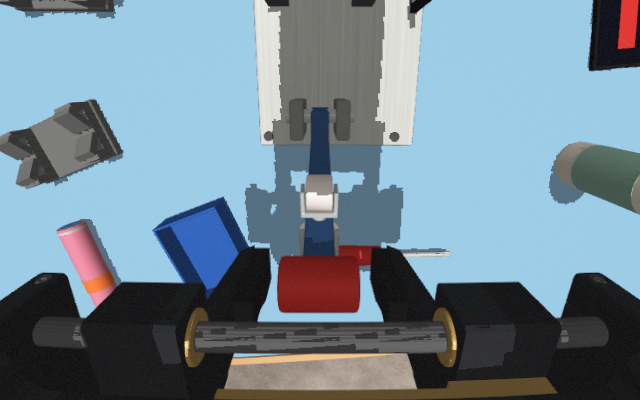

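The knob centre is at row 285 and the grasp point projects to row 286, so they line up. I'll close, then work out the arc.

{"name": "step_arm", "arguments": {
  "steps": [
    [[0,0,0,0,0,0,4],[0,0,0,0,0,0,3],[0,0,0,0,0,0,3],[0,0,0,0,0,0,3],[0,0,0,0,0,0,3],[0,0,0,0,0,0,3],[0,0,0,0,0,0,3],[0,0,0,0,0,0,3]]
  ],
  "newtons": 20
}}

```text
clock: 20.25
tool_pos: [0.6796, 0.0458, 0.2117]
tool_rot: [0.031, 0.706, -0.032, 0.707]
contact_force: [-0.3, -6.0, 1.2]
gripper_width: 0.0361
```

```bash
python3 - <<'E'
from h import *
st=manip.state();print(st["tool_pos"],st["contact_force"],st["gripper_width"],st["clock"])
yw=np.radians(-5.1);X=np.array([np.cos(yw),np.sin(yw),0])
kn=lambda a:X*(-.175*np.cos(a)+.022*np.sin(a))+np.array([0,0,.175*np.sin(a)+.022*np.cos(a)])
A=np.r_[1.815,1.79,np.arange(1.7,.05,-.1),0.05,0]
p=np.array([kn(a) for a in A])*100
for a,d,t in zip(A[1:],np.diff(p,axis=0),p[1:]-p[0]): print(round(a,2),d.round(2),t.round(1))
E
```

```text
[0.67958146 0.04577591 0.21174261] [-0.28032882 -6.03705268  1.20475714] 0.036103908039487737 20.25
1.79 [-0.41  0.04  0.15] [-0.4  0.   0.2]
1.7 [-1.51  0.13  0.47] [-1.9  0.2  0.6]
1.6 [-1.72  0.15  0.36] [-3.6  0.3  1. ]
1.5 [-1.75  0.16  0.18] [-5.4  0.5  1.2]
1.4 [-1.76  0.16  0.01] [-7.1  0.6  1.2]
1.3 [-1.75  0.16 -0.17] [-8.9  0.8  1. ]
1.2 [-1.72  0.15 -0.34] [-10.6   0.9   0.7]
1.1 [-1.68  0.15 -0.51] [-12.3   1.1   0.1]
1.0 [-1.62  0.14 -0.68] [-13.9   1.2  -0.5]
0.9 [-1.54  0.14 -0.84] [-15.5   1.4  -1.4]
0.8 [-1.45  0.13 -0.99] [-16.9   1.5  -2.4]
0.7 [-1.35  0.12 -1.13] [-18.3   1.6  -3.5]
0.6 [-1.23  0.11 -1.26] [-19.5   1.7  -4.8]
0.5 [-1.1   0.1  -1.38] [-20.6   1.8  -6.1]
0.4 [-0.96  0.09 -1.48] [-21.5   1.9  -7.6]
0.3 [-0.8   0.07 -1.57] [-22.3   2.   -9.2]
0.2 [-0.64  0.06 -1.64] [-23.    2.1 -10.8]
0.1 [-0.48  0.04 -1.7 ] [-23.5   2.1 -12.5]
0.05 [-0.17  0.02 -0.86] [-23.6   2.1 -13.4]
0.0 [-0.13  0.01 -0.87] [-23.8   2.1 -14.2]
```

{"name": "step_arm", "arguments": {
  "steps": [
    [[0,0,0,0,-0.07,0,3],[0,0,0,-0.4,0.04,0.15,3],[0,0,0,-1.5,0.13,0.47,3],[0,0,0,-1.72,0.15,0.36,3],[0,0,0,-1.75,0.16,0.18,3],[0,0,0,-1.76,0.16,0.01,3],[0,0,0,0,0,0,3],[0,0,0,0,0,0,3]]
  ]
}}

```text
clock: 21.25
tool_pos: [0.6083, 0.0522, 0.2235]
tool_rot: [0.031, 0.706, -0.031, 0.706]
contact_force: [-1.9, -3.8, 4.0]
gripper_width: 0.0356
```

```bash
python3 - <<'E'
from h import *
st=manip.state();im=manip.camera("wrist");cv2.imwrite("pics/w15.png",im[:,:,::-1])
print(st["tool_pos"],st["contact_force"],st["moment"],st["gripper_width"])
E
```

```text
[0.6083162  0.05222232 0.22349646] [-1.8988987  -3.7776874   3.96841739] [-0.49518637  0.19831191 -0.08187318] 0.03562308215730449
```

View pics/w15.png

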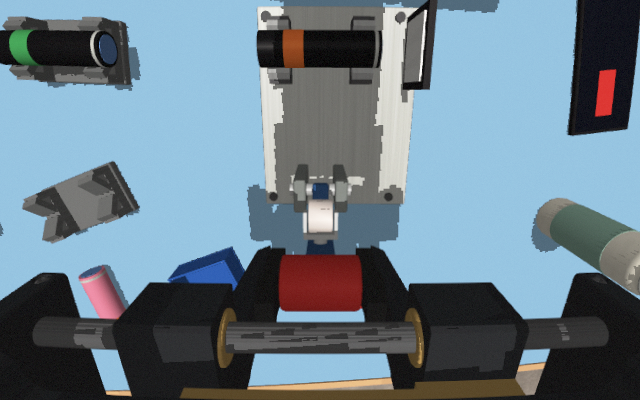

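The knob follows, held between the fingers, with small forces. The barrel lies undisturbed with its glass towards the panel. Continue the arc.

{"name": "step_arm", "arguments": {
  "steps": [
    [[0,0,0,-1.75,0.12,-0.17,3],[0,0,0,-1.72,0.15,-0.34,3],[0,0,0,-1.68,0.15,-0.51,3],[0,0,0,-1.62,0.14,-0.68,3],[0,0,0,-1.54,0.14,-0.84,3],[0,0,0,-1.45,0.13,-0.99,3],[0,0,0,0,0,0,3],[0,0,0,0,0,0,3]]
  ]
}}

```text
clock: 22.3
tool_pos: [0.5111, 0.0609, 0.1876]
tool_rot: [0.031, 0.707, -0.031, 0.706]
contact_force: [2.7, 2.0, -6.6]
gripper_width: 0.0362
```

```bash
python3 - <<'E'
from h import *
st=manip.state();im=manip.camera("wrist");cv2.imwrite("pics/w16.png",im[:,:,::-1])
print(st["tool_pos"],st["contact_force"],st["moment"],st["gripper_width"])
E
```

```text
[0.51114827 0.06094183 0.18763911] [ 2.70323815  1.95355677 -6.61991909] [ 0.43115091 -0.38292423 -0.03464254] 0.0362204385492976
```

View pics/w16.png

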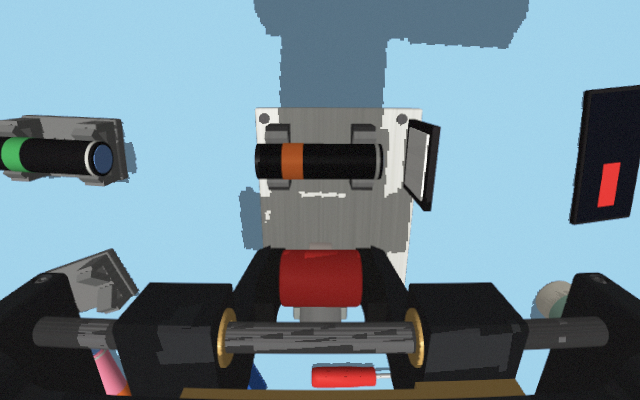

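{"name": "step_arm", "arguments": {
  "steps": [
    [[0,0,0,-1.35,0.12,-1.13,3],[0,0,0,-1.23,0.11,-1.26,3],[0,0,0,-1.1,0.1,-1.38,3],[0,0,0,-0.96,0.09,-1.48,3],[0,0,0,-0.8,0.07,-1.57,3],[0,0,0,-0.64,0.06,-1.64,3],[0,0,0,0,0,0,3],[0,0,0,0,0,0,3]]
  ]
}}

```text
clock: 23.35
tool_pos: [0.4515, 0.0663, 0.1038]
tool_rot: [0.032, 0.705, -0.031, 0.708]
contact_force: [5.0, 4.1, -2.4]
gripper_width: 0.036
```

```bash
python3 - <<'E'
from h import *
st=manip.state();im=manip.camera("wrist");cv2.imwrite("pics/w17.png",im[:,:,::-1])
print(st["tool_pos"],st["contact_force"],st["moment"],st["gripper_width"])
E
```

```text
[0.45149387 0.06632468 0.10381551] [ 4.97154402  4.06329339 -2.43096038] [ 0.59092227 -0.76634021 -0.03993322] 0.03597973209842978
```

View pics/w17.png

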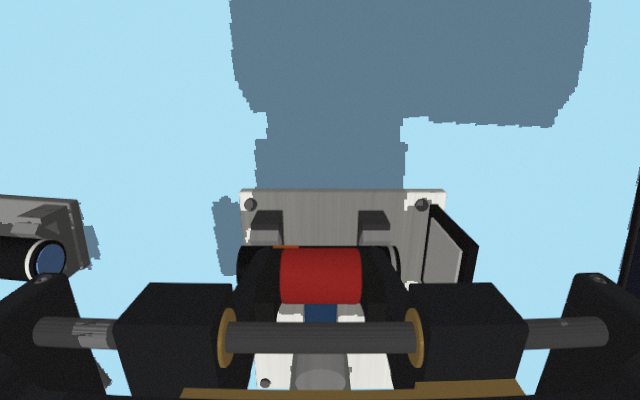

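{"name": "step_arm", "arguments": {
  "steps": [
    [[0,0,0,-0.22,0.07,-0.84,3],[0,0,0,-0.2,0.03,-0.86,3],[0,0,0,-0.15,0.02,-0.86,3],[0,0,0,-0.1,0.01,-0.6,3],[0,0,0,0,0,-0.2,3],[0,0,0,0,0,-0.1,3],[0,0,0,0,0,0,3],[0,0,0,0,0,0,3]]
  ],
  "newtons": 40
}}

```text
clock: 24.4
tool_pos: [0.4445, 0.067, 0.0717]
tool_rot: [0.031, 0.704, -0.031, 0.709]
contact_force: [-6.7, 0.1, 44.9]
gripper_width: 0.0358
```

```bash
python3 - <<'E'
from h import *
st=manip.state();im=manip.camera("wrist");cv2.imwrite("pics/w18.png",im[:,:,::-1])
print(st["tool_pos"],st["contact_force"],st["moment"],st["gripper_width"])
s=manip.camera("scene");cv2.imwrite("pics/s18.png",cv2.resize(s[150:270,260:390],None,fx=5,fy=5,interpolation=cv2.INTER_CUBIC)[:,:,::-1])
E
```

```text
[0.44449953 0.06703206 0.07168084] [-6.65895904  0.1146873  44.87175766] [-0.06603325  0.578478   -0.05424355] 0.03575443736288604
```

View pics/s18.png

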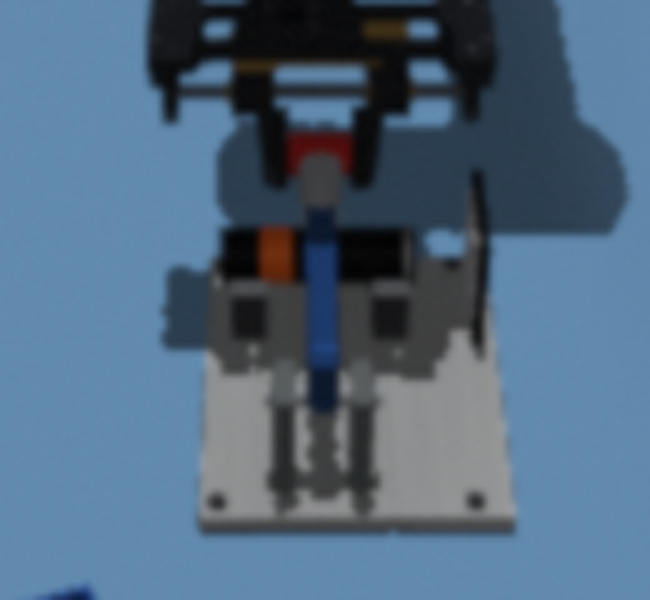

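View pics/w18.png

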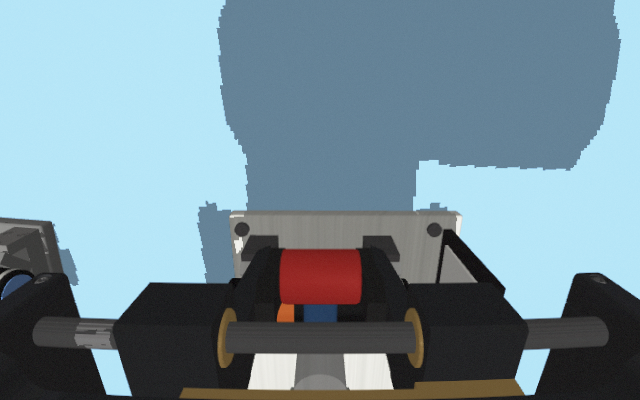

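The arm is down on its stop: 45 N up against about 11 N needed for the spring alone. I'll ease the push by 1 mm and recheck.

{"name": "step_arm", "arguments": {
  "steps": [
    [[0,0,0,0,0,0.05,3],[0,0,0,0,0,0.04,3],[0,0,0,0,0,0,3],[0,0,0,0,0,0,3],[0,0,0,0,0,0,3],[0,0,0,0,0,0,3],[0,0,0,0,0,0,3],[0,0,0,0,0,0,3]]
  ]
}}

```text
clock: 25.5
tool_pos: [0.4445, 0.067, 0.0719]
tool_rot: [0.031, 0.705, -0.031, 0.708]
contact_force: [-3.0, 0.5, 32.9]
gripper_width: 0.0352
```

```bash
python3 - <<'E'
from h import *
st=manip.state();print(st["tool_pos"],st["contact_force"],st["gripper_width"],st["clock"])
im=manip.camera("scene");cv2.imwrite("pics/s19.png",im[:,:,::-1])
cv2.imwrite("pics/s19c.png",cv2.resize(im[165:245,280:370],None,fx=7,fy=7,interpolation=cv2.INTER_CUBIC)[:,:,::-1])
C=cam("scene");O=np.array([.4863,.0637,0]);yw=np.radians(-5.1);X=np.array([np.cos(yw),np.sin(yw),0])
H=O+X*.130+[0,0,.066]
def arm(a,s,h): return H+X*(-s*np.cos(a)+h*np.sin(a))+np.array([0,0,s*np.sin(a)+h*np.cos(a)])
f=lambda p:((proj(p,*C)-[280,165])*7).round(0)[0]
for a in (0,.02,.05): print(a,"knob top",f(arm(a,.175,.035)),"knob ctr",f(arm(a,.175,.022)),"arm end top",f(arm(a,.160,.028)))
Y=np.array([-np.sin(yw),np.cos(yw),0])
for s in (-1,1): print("lens end top ideal",f(O+Y*.055*s+[0,0,.066]))
E
```

```text
[0.44445165 0.06704842 0.07185158] [-3.00587985  0.4747849  32.90175187] 0.035196352964341364 25.5
0 knob top [301.  79.] knob ctr [300. 105.] arm end top [301. 115.]
0.02 knob top [301.  73.] knob ctr [301.  98.] arm end top [301. 110.]
0.05 knob top [301.  65.] knob ctr [301.  90.] arm end top [301. 102.]
lens end top ideal [165. 217.]
lens end top ideal [438. 216.]
```

View pics/s19c.png

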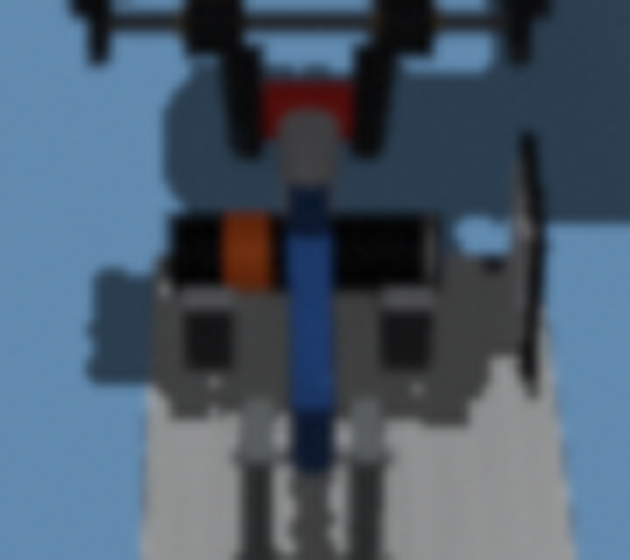

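```bash
python3 - <<'E'
from station import manip
print(manip.finish_job()); s=manip.state();print(s["clock"],s["contact_force"])
E
```

```text
the job is handed in; nothing more can be done
None
the job is handed in; nothing more can be done
```

The orange-banded barrel is in the V-block with its glass end towards the light panel. The clamp arm is down on its stop, and the gripper was still holding the red knob at 40 N grip when I handed the job in. The clock read about 25.5 s of the allowed 58 s.

**Last checks:**
- **Clamp:** The push on the knob read 33 N, well above the roughly 11 N needed to hold it down. The tool rose only 0.2 mm when I backed the command off by 0.9 mm. In the scene view the knob's top edge is within about half a pixel of where it should be at clamp angle 0. The wrist picture shows the knob slipped a few millimetres in the pads during the swing, but it is still pinched (opening 35 mm).
- **Barrel position:** From straight above, the barrel reads about 1.5 mm behind the block's centre along the V and centred across it. The other views disagreed by 1–3 mm, with calibration good to about 2 mm, and I left it there.
- **Seating:** I lowered the barrel to a contact force of about 7–8 N before letting go. I did not measure the force on the two V faces directly.
- **Other items:** The spare barrel and everything else I could see stayed where they were.

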